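# Unlock a vegetable slicer's blade cassette with its release key

### The job

The slicer's blade cassette has to come out for washing. Take the orange release key from its parking hole, put its pin in the hole of the cassette's lock block, and, holding the sunken lock button down with it, gently push the cassette all the way out towards the slicer's front, to its stop; the blade is sharp, so nothing but the key may touch the cassette, and neither button nor stop may be forced. Then put the key fully back in its parking hole and leave the things standing around where they are.

Things in the scene. Friction and masses are not known exactly. Their poses are not given: they have to be found in the camera images.
- slicer: vegetable slicer held to the worktop by suction feet, 150 (x) x 396 (y) mm: steel deck 101 mm high with fences to 113 mm, dark end stands 96 mm high, catch bin below; origin under its centre on the worktop, x points away from its front, z up. The black blade cassette lies across the middle of the deck (98 mm wide in y) and comes out at the front, along the slicer's -x
- cassette (a joint): how far the blade cassette is out, m: 0 home, 0.046 at the end stop. It slides along the slicer's -x with about 3.5 N of friction and stays where it is left. A home catch holds it within the first 3 mm and a safety catch stops it again at about 25 mm, unless the lock button is held down as it passes; past 43 mm the button may come up
- lock_mouth (a point): centre of the mouth of the lock hole, in the top of the light grey lock block (36 x 44 mm, top 132 mm above the worktop) on the cassette, 58 mm behind the slicer's centre line when home; it moves with the cassette. Axes as the slicer's. The hole is round, vertical, 9 mm wide, with a 1.5 mm chamfer
- lock_hole_end (a point): lower end of the lock hole, 30 mm below its mouth. The red lock button's face lies 6 to 16 mm below the mouth: the depth differs and is to be found by feel. The button gives from 3 N on; the catches are clear only while it is 6 mm or more down (6.6 N); it bottoms hard at 7.5 mm (7.5 N) and springs up when let go. More than 25 N on lock and cassette damages them
- park_mouth (a point): centre of the mouth of the key's parking hole, in the top of the slicer's right (-y) end stand, 96 mm above the worktop, axes as the slicer's; the hole is round, vertical, 9 mm wide with a 1.5 mm chamfer and 66 mm deep
- key: release key, 108 mm long, 60 g, standing in the parking hole. Origin at the tip of its pin, z along it from tip to grip. Steel pin 6 mm thick, 58 mm long, with a round end; then a collar of 20 mm, 4 mm thick, which rests on the mouth of the parking hole; then the orange grip, from 62 to 108 mm above the tip, 24 mm wide along the key's x and 14 mm thick along its y
- onion: brown onion, 73 x 75 x 77 mm, bystander; origin under its centre
- small_bowl: small white bowl, 115 mm wide, 56 mm high, bystander; origin under its centre
- garlic: garlic bulb, 60 mm, bystander; origin under its centre
- lemon: lemon, 78 x 55 x 56 mm, bystander; origin under its centre
Mind the look-alikes: they are no part of the job. What is shaped like the key but purple or white is not meant.

How it is judged:
On the way, in this order (a step that is already met when the one before it is completed fails the run):
1. the key is lifted clear of its parking hole (z of key in the frame of park_mouth above 0.01 m), for 0.1 s.
2. the cassette is driven past its home catch by the key in the lock hole (value of joint cassette above 0.012 m and horizontal distance between key and lock_mouth below 0.008 m and z of key in the frame of lock_mouth below -0.008 m and contact force between key and cassette above 2 N), for 0.1 s.
3. the cassette is out to its stop (value of joint cassette above 0.043 m), for 0.2 s.
At the end, for the whole second after the job is handed in: the cassette is out at least 42 of its 46 mm, and the key stands at rest and upright (within 7 degrees) in its parking hole, its pin in to within 4 mm of the collar (value of joint cassette above 0.042 m and horizontal distance between key and park_mouth below 0.006 m and z of key in the frame of park_mouth below -0.054 m and angle between key's own z axis and vertical below 0.12 rad and linear speed of key below 0.02 m/s); the robot touches nothing.
It fails at once if the lock, cassette or its stop is forced with the key (more than 25 N) (contact force between key and cassette above 25 N).
It fails at once if the gripper or arm touches the cassette (contact force between any of the fingers, the arm and cassette above 1 N).
It fails at once if a bystander is knocked away (distance of any of onion, small_bowl, garlic, lemon from where it was at the start of the episode above 0.02 m).
It also fails if it takes over 51 s, if anything falls off the work surface, if the arm or the gripper's body presses on something with over 40 N, if the wrist force passes 120 N, or if a joint passes its speed limit or range.

### The arm

A 6-joint arm with a two-finger parallel gripper is mounted at the origin on a cart in front of the work surface, level with it; the furniture and walls round the work are solid. World frame = base frame: x ahead of the robot, y to its left, z up, the work surface at z = 0. Lengths are in m, angles in rad, forces in N, time in s.
With the tool pointing down it reaches from about 0.225 to 0.875 m from the base axis. Payload 3.4 kg.
Tool frame: the origin (TCP) lies between the finger pads; the fingertips stand 19 mm ahead of it and the grasp point (between the pads) is the TCP (manip.tip_reach is the distance from the TCP to the fingertips, in m); z points along the fingers, x is the direction in which the jaws open and shut, and the axes are right-handed (so a half turn about z gives the same grasp; the last joint's range is limited). The gripper opens to 85 mm and grips with 20 to 120 N. Pads are 22 mm wide; open, the fingers measure 114 mm over their backs; the gripper's body (76 mm by 85 mm) begins 54 mm behind the grasp point. The pads swing forward as they close: fully open they stand 13 mm farther back than shut.
Start: joints at [1.021, 0.276, 1.505, -0, 1.361, -0.121], TCP at [0.239, 0.523, 0.25] pointing down, gripper open.
Joint ranges: [-2.89, 2.89], [-0.75, 2.08], [0.22, 2.7], [-1.18, 4.32], [0.11, 2.71], [-2.7, 2.7]. Speed limits (rad/s): [2.57, 2.57, 3.14, 3.14, 3.14, 3.14].

### API

Orientations are given as a unit quaternion [w, x, y, z].
In Python, from rig import manip gives the robot as it stands.
- The arm moves only by the tool send_rows, never from a script. Its arguments are lists of equal length, an entry for each row: "delta_pos": the shift along the tool's x, y, z normalised to -1 to 1, where 1 is 40 cm, a list of three; "angular": the turn, a rotation vector about the tool's x, y, z normalised to -1 to 1, where 1 is 0.08 rad, a list of three. A call has 1 to 5 rows; each row shifts and turns the commanded pose from where the row before left it, along the tool's axes as they then stand; what a row does not reach is not made up. A row lasts 1/12 s, in which the tool goes at most 41.7 mm and 7.16 degrees, less where a joint would pass 70% of its speed; a pose out of reach is approached as far as the arm can. A call with a number of a shift or a turn outside -1 to 1 is refused whole. A call with a gripper value outside its range is refused whole. "hand" is the finger opening in mm, from 0 to 85.4, set as the call begins (left out, the last holds). The fingers move at their own pace and stop on an object; "squeeze" is the grip in N (left out, the last holds). Time passes only in rows, so rows that do not move let the fingers close. It gives the time, the measured TCP pose, the force and the opening at its end, in the units of the state.
- manip.get_state(): the state, without advancing time (a new reading comes with each control period).
- manip.get_image(name): name is "scene" or "side" or "wrist"; returns the picture (400x640x3 uint8, blue, green, red); there is no depth.
- manip.calibration(name): a dict with "fx", "fy", "cx", "cy" (pixels), "k1" (the pictures are not rectified: a ray, as slopes to the right and down, at radius r is drawn at 1 + k1 r^2 times it, then the intrinsics apply), "camera_from_world" (4x4, takes a point from world to camera coordinates). Camera axes: x right, y up, looking along -z (the intrinsics and any distortion apply to the point x, -y, -z); pixel columns grow to the right and rows downward; lengths in m; the calibration is good to about 2 mm. A picture is of the moment at which its call begins: read the wrist's pose just before it. calibration takes no time and is no camera call; for the wrist camera it gives the pose at the moment of the call.
- manip.sign_off(): hands the job in, once; it reports no verdict.
The state is a dict: "clock": time; "qpos": joint angles; "qd": joint speeds; "effort": joint torques, N m; "position": TCP position; "ee_rot": TCP orientation; "contact_force": force on the tool from outside, world axes, zero at the start; "moment": the same for the moment, N m; "width": finger opening in m.
Only numpy, scipy, OpenCV 4.12 (cv2) and the standard library are available. Lean on these libraries where they do the work, as an engineer would, in place of code of your own. Each camera call takes 0.05 s, during which the arm holds its last target.

## Working session

There is one attempt and no reset: what is moved stays moved. The work goes in short steps, Python scripts to look and compute and a tool call to move; the robot and the scene stay as the last step left them, time stands still between calls to the robot, and variables do not carry over. Pictures are saved under pics/ and viewed, and the job is handed in when it is done.

Besides the shell and the picture viewer there is one more tool, called after "Call:" as a command line: name --argument value ..., lists and objects as JSON in quotes. send_rows: Moves the arm, as the interface text tells. Scaled input: -1 to 1 covers 40 cm each way for a shift and 0.08 rad each way for a turn. Its arguments: {"type":"object","properties":{"delta_pos":{"type":"array","items":{"type":"array","items":{"type":"number"}}},"angular":{"type":"array","items":{"type":"array","items":{"type":"number"}}},"hand":{"type":"number"},"squeeze":{"type":"number"}},"required":["delta_pos","angular"]}

```bash
mkdir -p pics; ls; python3 - <<'E'
from rig import manip
import cv2
print(manip.get_state())
for n in("scene","side","wrist"):
    c=manip.calibration(n); print(n,c)
    cv2.imwrite(f"pics/{n}0.png",manip.get_image(n))
E
```

```text
pics
{'clock': 0.0, 'qpos': array([ 1.02101629e+00,  2.76573928e-01,  1.50615914e+00, -1.35332462e-05,
        1.36069802e+00, -1.21027072e-01]), 'qd': array([-0.00072495,  0.0010123 , -0.00033109, -0.0008789 ,  0.00136784,
       -0.00070955]), 'effort': array([-7.71363193e-04, -4.16763961e+01, -2.45805645e+01, -5.53811933e-04,
        1.10168828e-02, -3.37842799e-06]), 'position': array([0.23880407, 0.52250595, 0.24944134]), 'ee_rot': array([ 4.05779987e-04,  8.41348083e-01,  5.40492884e-01, -8.24828210e-04]), 'contact_force': array([-0.50519895, -0.0406892 ,  0.31238412]), 'moment': array([ 0.04252857, -0.02554412,  0.00846445]), 'width': 0.08549731659854663}
scene {'fx': 419.9712928973175, 'fy': 419.9712928973175, 'cx': 319.782216703506, 'cy': 203.9006205527121, 'k1': 0.024065365373240343, 'camera_from_world': array([[ 0.73027068, -0.68305963, -0.01158749, -0.39137439],
       [ 0.39689918,  0.41040417,  0.82099906, -0.35953636],
       [-0.55603576, -0.60415061,  0.57081194, -0.79314183],
       [ 0.        ,  0.        ,  0.        ,  1.        ]])}
side {'fx': 494.1448158071247, 'fy': 494.1448158071247, 'cx': 325.7856161643953, 'cy': 197.7326584017538, 'k1': -0.13212384642389982, 'camera_from_world': array([[ 0.99789797, -0.06095878,  0.02199265, -0.59226996],
       [ 0.0122617 ,  0.51084491,  0.85958544, -0.14499463],
       [-0.06363412, -0.85750889,  0.51051856, -1.40164568],
       [ 0.        ,  0.        ,  0.        ,  1.        ]])}
wrist {'fx': 287.0505581162193, 'fy': 287.0505581162193, 'cx': 321.7618153280893, 'cy': 194.7298476105816, 'k1': -0.037841811840704634, 'camera_from_world': array([[ 0.41553888,  0.90957439, -0.00136748, -0.57515586],
       [-0.86685877,  0.39556804, -0.30344982,  0.03973648],
       [-0.27546926,  0.12728061,  0.95284644, -0.38032965],
       [ 0.        ,  0.        ,  0.        ,  1.        ]])}
```

View pics/scene0.png

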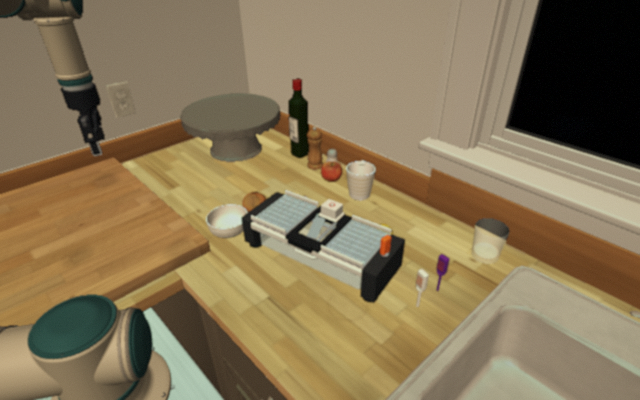

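View pics/side0.png

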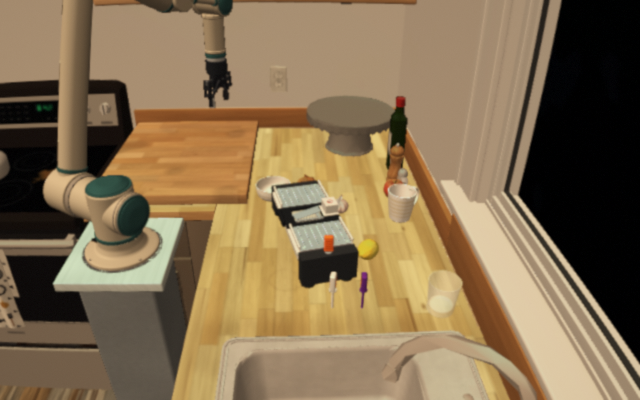

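View pics/wrist0.png

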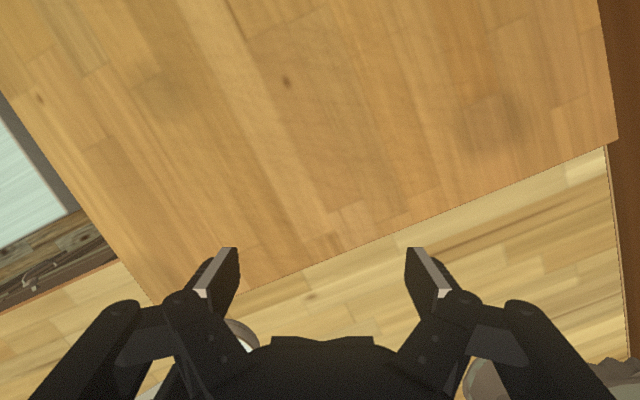

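Key candidates in the scene picture: orange grip in the end stand at (386,243), white at (422,280), purple at (442,265). The orange one standing in the right stand fits the description. I'll check it in a close crop.

```bash
cat > h.py <<'E'
import numpy as np, cv2
from rig import manip
from scipy.spatial.transform import Rotation as R
def ray(c,u,v):
    K=np.array([[c["fx"],0,c["cx"]],[0,c["fy"],c["cy"]],[0,0,1.]])
    d=np.array([c["k1"],0,0,0,0.])
    p=cv2.undistortPoints(np.array([[[u,v]]],float),K,d)[0,0]
    T=c["camera_from_world"]; Rm=T[:3,:3]
    o=-Rm.T@T[:3,3]; w=Rm.T@np.array([p[0],-p[1],-1.]); return o,w/np.linalg.norm(w)
def onz(c,u,v,z):
    o,d=ray(c,u,v); return o+d*(z-o[2])/d[2]
def proj(c,P):
    q=c["camera_from_world"]@np.append(P,1); a,b=q[0]/-q[2],-q[1]/-q[2]
    s=1+c["k1"]*(a*a+b*b); return np.array([c["cx"]+c["fx"]*a*s,c["cy"]+c["fy"]*b*s])
def tri(rs):
    A=np.zeros((3,3));b=np.zeros(3)
    for o,d in rs:
        M=np.eye(3)-np.outer(d,d);A+=M;b+=M@o
    x=np.linalg.solve(A,b); return x,[float(np.linalg.norm((np.eye(3)-np.outer(d,d))@(x-o))) for o,d in rs]
def rot(s): q=s["ee_rot"]; return R.from_quat([q[1],q[2],q[3],q[0]])
E
python3 - <<'E'
from h import *
a=cv2.imread("pics/scene0.png");b=cv2.imread("pics/side0.png")
cv2.imwrite("pics/c1.png",cv2.resize(a[175:310,225:415],None,fx=4,fy=4,interpolation=cv2.INTER_CUBIC))
cv2.imwrite("pics/c2.png",cv2.resize(b[165:310,245:395],None,fx=4,fy=4,interpolation=cv2.INTER_CUBIC))
for n,im in(("scene",a),("side",b)):
    h=cv2.cvtColor(im,cv2.COLOR_BGR2HSV)
    m=cv2.inRange(h,(3,190,150),(14,255,255))
    k,l,st,ce=cv2.connectedComponentsWithStats(m)
    print(n,[(st[i].tolist(),ce[i].round(1).tolist()) for i in range(1,k) if st[i][4]>15])
E
```

```text
scene [([322, 167, 18, 11, 82], [328.8, 173.5]), ([380, 236, 11, 18, 122], [384.7, 244.5])]
side [([384, 184, 4, 9, 20], [385.6, 188.0]), ([324, 236, 9, 15, 122], [328.4, 243.2])]
```

View pics/c1.png

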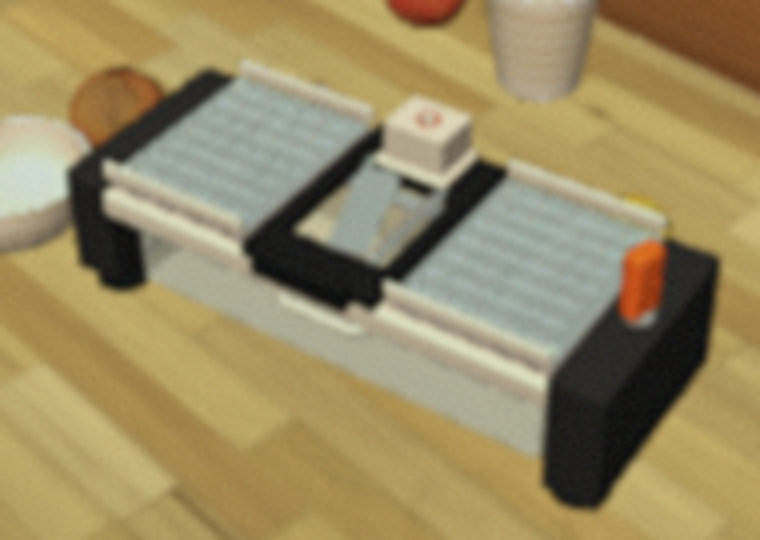

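View pics/c2.png

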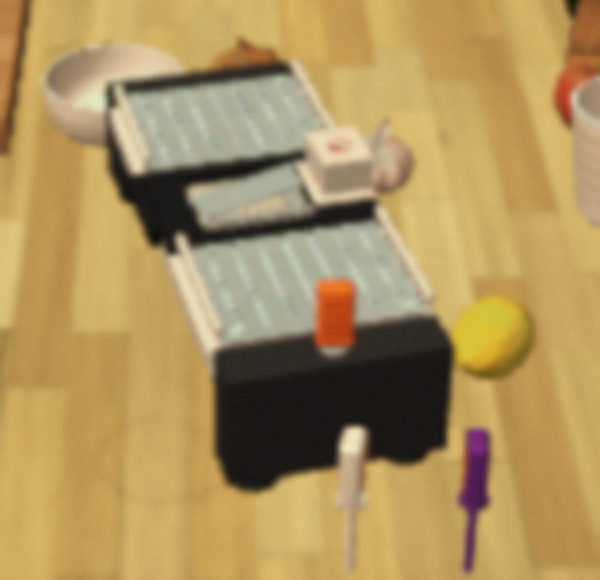

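The crops confirm the orange key at scene (385,245) / side (328,243); the red-ringed hole is at about scene (332,205) / side (330,202). White and purple lie in front of the stand. The garlic is right behind the lock block and the lemon behind the stand.

```bash
python3 - <<'E'
from h import *
cs=manip.calibration("scene");cd=manip.calibration("side")
K,e=tri([ray(cs,384.7,244.5),ray(cd,328.4,243.2)]);print("key grip",K.round(4),e)
H,e=tri([ray(cs,332,205),ray(cd,330,201.7)]);print("hole",H.round(4),e, onz(cs,332,205,.132),onz(cd,330,201.7,.132))
f=lambda x,y:(225+x/4,175+y/4)
for n,p,z in(("frontfenceL",(105,165),.113),("frontfenceR",(550,362),.113),("backfL",(243,62),.113),("backfR",(663,217),.113),("backstandR",(716,262),.096)):
    print(n,onz(cs,*f(*p),z).round(4))
g=lambda x,y:(245+x/4,165+y/4)
for n,p,z in(("fR",(217,365),.096),("bR",(449,342),.096),("fenceback far",(293,65),.113),("fencebacknear",(430,298),.113),("lemon",(492,340),.028),("garlic",(390,160),.03),("onion",(248,60),.04)):
    print(n,onz(cd,*g(*p),z).round(4))
c=manip.calibration("wrist");T=c["camera_from_world"];s=manip.get_state()
M=rot(s).as_matrix();o=-T[:3,:3].T@T[:3,3]
print("cam in tool",M.T@(o-s["position"]),M.T@T[:3,:3].T, M)
E
```

```text
key grip [ 0.5873 -0.1622  0.1237] [0.00042084938710802895, 0.00042084938710815835]
hole [0.6038 0.0249 0.1313] [0.0008905219439163387, 0.0008905219439163081] [0.6020112  0.02298991 0.132     ] [0.60407181 0.02530517 0.132     ]
frontfenceL [0.4395 0.1488 0.113 ]
frontfenceR [ 0.5084 -0.1668  0.113 ]
backfL [0.5783 0.1809 0.113 ]
backfR [ 0.6514 -0.1289  0.113 ]
backstandR [ 0.6581 -0.1655  0.096 ]
fR [ 0.5141 -0.1767  0.096 ]
bR [ 0.6623 -0.1575  0.096 ]
fenceback far [0.5786 0.1801 0.113 ]
fencebacknear [ 0.6519 -0.1327  0.113 ]
lemon [ 0.707  -0.0658  0.028 ]
garlic [0.6568 0.1722 0.03  ]
onion [0.5478 0.3223 0.04  ]
cam in tool [ 0.00086824 -0.07767791 -0.12411211] [[ 9.99999934e-01 -1.76855020e-04 -3.18402744e-04]
 [-2.65187864e-04 -9.52783259e-01 -3.03651100e-01]
 [-2.49666583e-04  3.03651164e-01 -9.52783243e-01]] [[ 4.15779695e-01  9.09465069e-01 -7.30730188e-04]
 [ 9.09464339e-01 -4.15780298e-01 -1.16637002e-03]
 [-1.36459601e-03 -1.79620076e-04 -9.99999053e-01]]
```

```bash
cat >> h.py <<'E'
def plan(target,dyaw,n,nr=None):
    "rows (tool axes, normalised) from measured pose; dyaw world rad; n rows"
    s=manip.get_state();M=rot(s).as_matrix();d=np.array(target)-s["position"]
    nr=nr or n;a=dyaw/nr
    for i in range(n):
        r=a if i<nr else 0
        print(i,(M.T@(d/n)/0.4).round(3).tolist(),round(-r/0.08,3))
        M=M@R.from_rotvec([0,0,-r]).as_matrix()
E
python3 - <<'E'
from h import *
plan([.662,-.043,.30],.661,20,10)
E
```

```text
0 [-0.042, 0.077, -0.006] -0.826
1 [-0.047, 0.075, -0.006] -0.826
2 [-0.052, 0.071, -0.006] -0.826
3 [-0.057, 0.068, -0.006] -0.826
4 [-0.061, 0.064, -0.006] -0.826
5 [-0.065, 0.06, -0.006] -0.826
6 [-0.069, 0.055, -0.006] -0.826
7 [-0.072, 0.05, -0.006] -0.826
8 [-0.076, 0.046, -0.006] -0.826
9 [-0.078, 0.04, -0.006] -0.826
10 [-0.081, 0.035, -0.006] 0.0
11 [-0.081, 0.035, -0.006] 0.0
12 [-0.081, 0.035, -0.006] 0.0
13 [-0.081, 0.035, -0.006] 0.0
14 [-0.081, 0.035, -0.006] 0.0
15 [-0.081, 0.035, -0.006] 0.0
16 [-0.081, 0.035, -0.006] 0.0
17 [-0.081, 0.035, -0.006] 0.0
18 [-0.081, 0.035, -0.006] 0.0
19 [-0.081, 0.035, -0.006] 0.0
```

Call:
send_rows --delta_pos '[[-0.042,0.077,-0.006],[-0.047,0.075,-0.006],[-0.052,0.071,-0.006],[-0.057,0.068,-0.006],[-0.061,0.064,-0.006]]' --angular '[[0,0,-0.826],[0,0,-0.826],[0,0,-0.826],[0,0,-0.826],[0,0,-0.826]]'

```text
clock: 0.57
position: [0.3455, 0.3803, 0.2621]
ee_rot: [0.0, 0.74, 0.673, -0.0]
contact_force: [1.2, 0.9, 0.1]
width: 0.0856
```

Call:
send_rows --delta_pos '[[-0.065,0.06,-0.006],[-0.069,0.055,-0.006],[-0.072,0.05,-0.006],[-0.076,0.046,-0.006],[-0.078,0.04,-0.006]]' --angular '[[0,0,-0.826],[0,0,-0.826],[0,0,-0.826],[0,0,-0.826],[0,0,-0.826]]'

```text
clock: 0.98
position: [0.4514, 0.239, 0.2743]
ee_rot: [-0.0, 0.619, 0.785, -0.0]
contact_force: [0.5, 0.4, 0.6]
width: 0.0852
```

Call:
send_rows --delta_pos '[[-0.081,0.035,-0.006],[-0.081,0.035,-0.006],[-0.081,0.035,-0.006],[-0.081,0.035,-0.006],[-0.081,0.035,-0.006]]' --angular '[[0,0,0],[0,0,0],[0,0,0],[0,0,0],[0,0,0]]'

```text
clock: 1.4
position: [0.5567, 0.0974, 0.2862]
ee_rot: [-0.0, 0.621, 0.784, -0.0]
contact_force: [-0.2, 1.1, -0.1]
width: 0.0854
```

Call:
send_rows --delta_pos '[[-0.081,0.035,-0.006],[-0.081,0.035,-0.006],[-0.081,0.035,-0.006],[-0.081,0.035,-0.006],[-0.06,0.025,-0.006]]' --angular '[[0,0,0],[0,0,0],[0,0,0],[0,0,0],[0,0,0]]'

```text
clock: 1.82
position: [0.6571, -0.038, 0.2976]
ee_rot: [0.0, 0.621, 0.784, -0.0]
contact_force: [0.8, 0.9, -0.4]
width: 0.085
```

Call:
send_rows --delta_pos '[[0,0,0]]' --angular '[[0,0,0]]'

```text
clock: 1.9
position: [0.6587, -0.0404, 0.2971]
ee_rot: [0.001, 0.622, 0.783, -0.001]
contact_force: [0.4, 0.2, -0.2]
width: 0.0853
```

```bash
python3 - <<'E'
from h import *
import pickle
s=manip.get_state();c=manip.calibration("wrist");im=manip.get_image("wrist");cv2.imwrite("pics/w1.png",im);pickle.dump((s,c),open("w1.pkl","wb"))
print(s["clock"],s["position"],rot(s).as_matrix()[:,0],s["qpos"],s["contact_force"])
E
```

```text
1.9 [ 0.65866858 -0.04040258  0.29706562] [-0.22545134  0.97424923 -0.00318163] [-0.16519706  0.38662151  1.22481005 -0.00271347  1.52839211 -1.96328916] [ 0.40527958  0.22307569 -0.15106025]
```

View pics/w1.png

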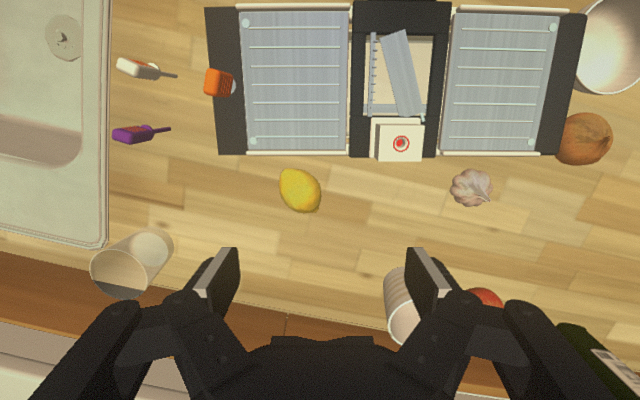

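The wrist picture shows the key at (219,82), the lock hole with its red ring at (401,143), the stand corners at (206,8), (220,155), (585,13) and (551,157), the lemon at (300,190) and the garlic at (470,187). Now a precise measurement from it.

```bash
python3 - <<'E'
from h import *
import pickle
s,c=pickle.load(open("w1.pkl","rb"));im=cv2.imread("pics/w1.png")
a=cv2.resize(im[60:110,185:255],None,fx=8,fy=8,interpolation=cv2.INTER_CUBIC)
b=cv2.resize(im[110:170,365:435],None,fx=8,fy=8,interpolation=cv2.INTER_CUBIC)
cv2.imwrite("pics/w1k.png",a);cv2.imwrite("pics/w1h.png",b)
h=cv2.cvtColor(im,cv2.COLOR_BGR2HSV)
m=cv2.inRange(h,(0,120,90),(8,255,255))|cv2.inRange(h,(170,120,90),(180,255,255))
m2=np.zeros_like(m);m2[125:160,385:418]=m[125:160,385:418]
ys,xs=np.nonzero(m2);print("ring",xs.mean(),ys.mean(),len(xs),xs.min(),xs.max(),ys.min(),ys.max())
p=onz(c,(xs.min()+xs.max())/2,(ys.min()+ys.max())/2,.132);print(p,onz(c,xs.mean(),ys.mean(),.132))
for n,q,z in(("FR",(206,8),.096),("BR",(220,155),.096),("FL",(585,13),.096),("BL",(551,157),.096)): print(n,onz(c,*q,z).round(4))
E
```

```text
ring 399.9504950495049 142.79207920792078 101 393 408 136 151
[0.60293161 0.02804707 0.132     ] [0.60238322 0.02729384 0.132     ]
FR [ 0.5191 -0.192   0.096 ]
BR [ 0.6645 -0.1586  0.096 ]
FL [0.4314 0.1857 0.096 ]
BL [0.5789 0.216  0.096 ]
```

View pics/w1k.png

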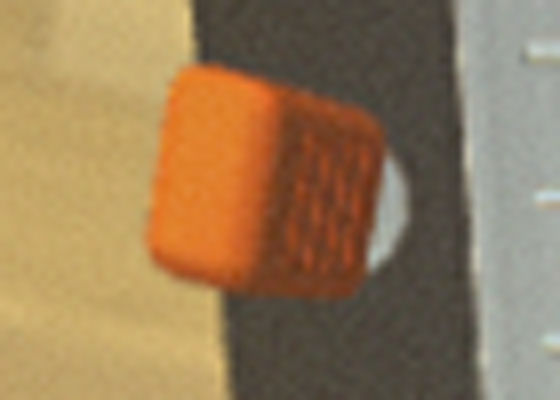

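View pics/w1h.png

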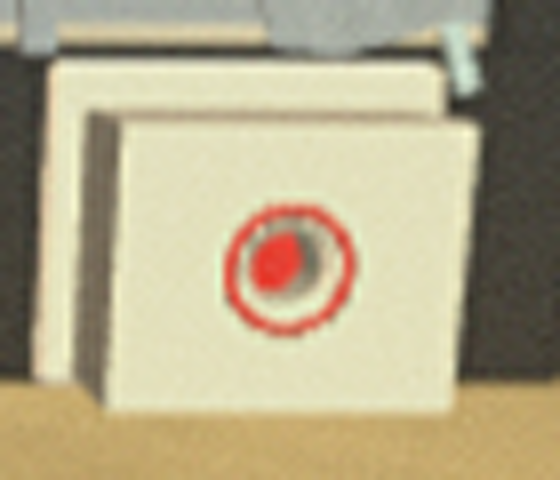

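```bash
python3 - <<'E'
from h import *
import pickle
s,c=pickle.load(open("w1.pkl","rb"))
f=lambda x,y:(185+(x-3.5)/8,60+(y-3.5)/8)
P=[onz(c,*f(*q),.146) for q in((180,62),(280,88),(250,293),(146,260))]
for p in P: print(p.round(4))
print("ctr",np.mean(P,0))
for a,b in((P[1],P[2]),(P[0],P[3])): d=b-a;print("long",np.degrees(np.arctan2(d[1],d[0])),np.linalg.norm(d))
for a,b in((P[0],P[1]),(P[3],P[2])): d=b-a;print("short",np.degrees(np.arctan2(d[1],d[0])),np.linalg.norm(d))
# collar right edge
print(onz(c,*f(410,205),.1))
print(onz(c,*f(385,275),.1), onz(c,*f(385,140),.1))
E
```

```text
[ 0.5759 -0.1645  0.146 ]
[ 0.5762 -0.1531  0.146 ]
[ 0.5987 -0.1536  0.146 ]
[ 0.5978 -0.1658  0.146 ]
ctr [ 0.58713944 -0.15923235  0.146     ]
long -1.357586949339105 0.02257660462826036
long -3.5013035348170805 0.02191021890856912
short 88.5296755920619 0.011387290943808623
short 85.34108702062026 0.012227137707072448
[ 0.58564356 -0.15038152  0.1       ]
[ 0.59511857 -0.15237752  0.1       ] [ 0.57835651 -0.15478061  0.1       ]
```

```bash
python3 - <<'E'
from h import *
plan([.587,-.1605,.20],-.27,5)
E
```

```text
0 [-0.052, -0.048, 0.049] 0.675
1 [-0.054, -0.045, 0.049] 0.675
2 [-0.057, -0.042, 0.049] 0.675
3 [-0.059, -0.039, 0.049] 0.675
4 [-0.061, -0.036, 0.049] 0.675
```

Call:
send_rows --delta_pos '[[-0.052,-0.048,0.049],[-0.054,-0.045,0.049],[-0.057,-0.042,0.049],[-0.059,-0.039,0.049],[-0.061,-0.036,0.049]]' --angular '[[0,0,0.675],[0,0,0.675],[0,0,0.675],[0,0,0.675],[0,0,0.675]]'

```text
clock: 2.37
position: [0.5846, -0.1577, 0.1994]
ee_rot: [-0.0, 0.721, 0.693, 0.0]
contact_force: [-0.2, -0.2, 0.0]
width: 0.0854
```

Call:
send_rows --delta_pos '[[0,0,0]]' --angular '[[0,0,0]]'

```text
clock: 2.45
position: [0.5804, -0.16, 0.196]
ee_rot: [-0.004, 0.722, 0.692, -0.003]
contact_force: [0.4, 0.5, -0.8]
width: 0.0852
```

```bash
python3 - <<'E'
from h import *
import pickle
s=manip.get_state();c=manip.calibration("wrist");im=manip.get_image("wrist");cv2.imwrite("pics/w2.png",im);pickle.dump((s,c),open("w2.pkl","wb"))
print(s["clock"],s["position"],rot(s).as_matrix()[:,0],s["contact_force"])
E
```

```text
2.45 [ 0.5804455  -0.16000746  0.19597614] [4.21181488e-02 9.99112310e-01 8.07995121e-04] [ 0.40514577  0.46934959 -0.81519418]
```

View pics/w2.png

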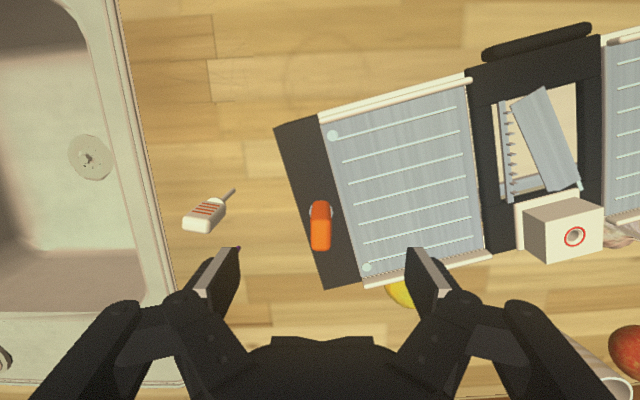

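```bash
python3 - <<'E'
from h import *
import pickle
s,c=pickle.load(open("w2.pkl","rb"));im=cv2.imread("pics/w2.png")
cv2.imwrite("pics/w2k.png",cv2.resize(im[190:260,285:355],None,fx=8,fy=8,interpolation=cv2.INTER_CUBIC))
s=manip.get_state();print(s["clock"],s["position"],rot(s).as_matrix().round(4))
E
```

```text
2.5 [ 0.58281138 -0.15842967  0.19793182] [[ 0.0403  0.9992 -0.006 ]
 [ 0.9992 -0.0403  0.0024]
 [ 0.0022 -0.0061 -1.    ]]
```

View pics/w2k.png

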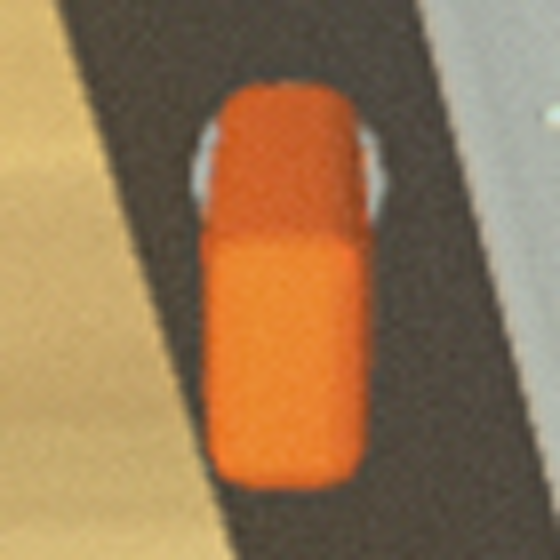

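```bash
python3 - <<'E'
from h import *
import pickle
s,c=pickle.load(open("w2.pkl","rb"))
f=lambda x,y:(285+(x-3.5)/8,190+(y-3.5)/8)
p=onz(c,*f(287,363),.146);print(p, onz(c,*f(287,240),.146),onz(c,*f(287,490),.146))
M=rot(s).as_matrix();print(M.T@(p-s["position"]))
print(onz(c,*f(192,170),.1),onz(c,*f(387,170),.1))
s=manip.get_state();M=rot(s).as_matrix();print("rows",M.T@(np.array([p[0],p[1],.128])-s["position"])/.4)
E
```

```text
[ 0.58619641 -0.16019114  0.146     ] [ 0.57518291 -0.15971472  0.146     ] [ 0.59799417 -0.1607017   0.146     ]
[1.83155472e-05 6.28325225e-03 4.99123380e-02]
[ 0.58565235 -0.1700702   0.1       ] [ 0.5864937  -0.15011517  0.1       ]
rows [-0.00443657  0.00970347  0.17476424]
```

Call:
send_rows --delta_pos '[[0,0.003,0.04],[0,0,0.04],[0,0,0]]' --angular '[[0,0,0],[0,0,0],[0,0,0]]'

```text
clock: 2.75
position: [0.5861, -0.1562, 0.1663]
ee_rot: [-0.002, 0.72, 0.694, -0.0]
contact_force: [-0.6, 0.0, -0.3]
width: 0.0855
```

```bash
python3 - <<'E'
from h import *
s=manip.get_state();M=rot(s).as_matrix();print(s["clock"],s["position"],M.round(4)[2],"rows",M.T@(np.array([.5863,-.1602,.128])-s["position"])/.4)
E
```

```text
2.75 [ 0.58607474 -0.15616426  0.16631014] [ 0.0026 -0.004  -1.    ] rows [-0.0103122   0.0013181   0.09574421]
```

Call:
send_rows --delta_pos '[[-0.009,0,0.03],[0,0,0.035],[0,0,0.03],[0,0,0]]' --angular '[[0,0,0],[0,0,0],[0,0,0],[0,0,0]]'

```text
clock: 3.08
position: [0.5865, -0.1602, 0.1293]
ee_rot: [-0.002, 0.72, 0.694, -0.0]
contact_force: [-0.2, -0.4, 0.0]
width: 0.0854
```

```bash
python3 - <<'E'
from h import *
s=manip.get_state();M=rot(s).as_matrix();print(s["clock"],s["position"],M.round(4)[2],"rows",M.T@(np.array([.5863,-.1602,.128])-s["position"])/.4,s["contact_force"],s["moment"])
E
```

```text
3.0833 [ 0.58648127 -0.16018905  0.12925407] [ 0.0018 -0.0028 -1.    ] rows [-4.95227813e-05 -4.42989753e-04  3.13635093e-03] [-0.23392721 -0.40089555  0.00440096] [0.01168695 0.01747633 0.01029561]
```

Call:
send_rows --delta_pos '[[0,0,0],[0,0,0],[0,0,0],[0,0,0],[0,0,0]]' --angular '[[0,0,0],[0,0,0],[0,0,0],[0,0,0],[0,0,0]]' --hand 5 --squeeze 70

```text
clock: 3.5
position: [0.5876, -0.162, 0.1311]
ee_rot: [0.001, 0.72, 0.694, 0.0]
contact_force: [0.1, 0.6, 0.8]
width: 0.0256
```

Call:
send_rows --delta_pos '[[0,0,0],[0,0,0],[0,0,0],[0,0,0]]' --angular '[[0,0,0],[0,0,0],[0,0,0],[0,0,0]]'

```text
clock: 3.83
position: [0.5875, -0.1621, 0.1309]
ee_rot: [0.0, 0.72, 0.694, 0.0]
contact_force: [-0.1, 0.0, 3.8]
width: 0.0129
```

```bash
python3 - <<'E'
from h import *
s=manip.get_state();M=rot(s).as_matrix();print(s["clock"],s["position"],M.round(4),s["contact_force"],s["moment"],s["width"])
E
```

```text
3.8333 [ 0.58747656 -0.16206867  0.13088728] [[ 3.810e-02  9.993e-01  1.000e-03]
 [ 9.993e-01 -3.810e-02 -2.000e-04]
 [-1.000e-04  1.000e-03 -1.000e+00]] [-0.12435408  0.04482934  3.8202546 ] [ 0.11849947  0.0605579  -0.00976635] 0.012916360912808034
```

Call:
send_rows --delta_pos '[[0,0,-0.02],[0,0,-0.06],[0,0,-0.08],[0,0,-0.08],[0,0,-0.055]]' --angular '[[0,0,0],[0,0,0],[0,0,0],[0,0,0],[0,0,0]]'

```text
clock: 4.25
position: [0.5878, -0.1622, 0.2513]
ee_rot: [0.001, 0.72, 0.694, 0.001]
contact_force: [1.1, -0.2, -0.2]
width: 0.0129
```

Call:
send_rows --delta_pos '[[0,0,0]]' --angular '[[0,0,0]]'

```text
clock: 4.33
position: [0.5897, -0.163, 0.2542]
ee_rot: [0.005, 0.72, 0.694, 0.002]
contact_force: [-0.3, 0.1, 0.0]
width: 0.013
```

```bash
python3 - <<'E'
from h import *
import pickle
s=manip.get_state();M=rot(s).as_matrix();c=manip.calibration("wrist");im=manip.get_image("wrist");cv2.imwrite("pics/w3.png",im);pickle.dump((s,c),open("w3.pkl","wb"))
print(s["clock"],s["position"],M.round(4),s["contact_force"],s["moment"],s["width"])
for n in("scene","side"): cv2.imwrite(f"pics/{n}3.png",manip.get_image(n))
E
```

```text
4.3333 [ 0.58966122 -0.16297576  0.25419878] [[ 0.038   0.9992  0.0097]
 [ 0.9993 -0.0379 -0.0039]
 [-0.0035  0.0098 -0.9999]] [-0.31579006  0.05066922  0.04304401] [-0.02149138  0.00517915 -0.02221991] 0.012958681846625547
```

View pics/w3.png

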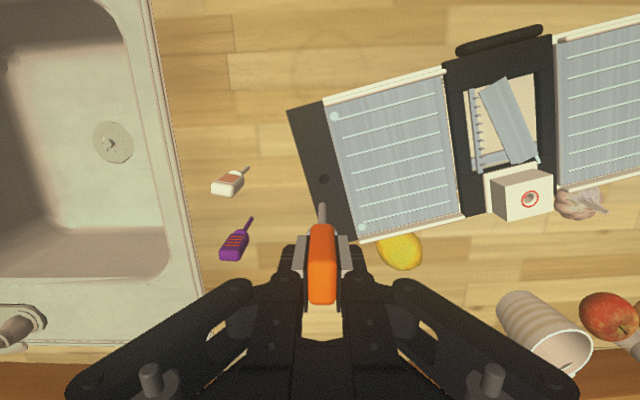

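The key is held; its pin tip shows at about (322,206), the empty parking hole at (323,179) and the lock hole at (530,199).

```bash
python3 - <<'E'
from h import *
im=cv2.imread("pics/w3.png")
a=cv2.resize(im[165:225,295:350],None,fx=8,fy=8,interpolation=cv2.INTER_CUBIC)
b=cv2.resize(im[170:230,505:560],None,fx=8,fy=8,interpolation=cv2.INTER_CUBIC)
cv2.imwrite("pics/w3k.png",np.hstack([a[:,:396],b[:,:400]]))
E
```

```text
(no output)
```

View pics/w3k.png

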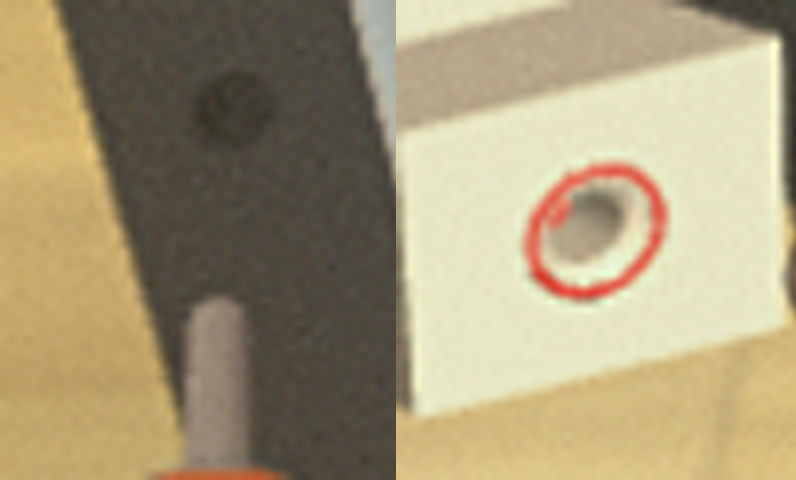

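```bash
python3 - <<'E'
import cv2,numpy as np
a=cv2.imread("pics/scene3.png");b=cv2.imread("pics/side3.png")
A=cv2.resize(a[170:270,340:420],None,fx=5,fy=5,interpolation=cv2.INTER_CUBIC);B=cv2.resize(b[150:250,295:375],None,fx=5,fy=5,interpolation=cv2.INTER_CUBIC)
cv2.imwrite("pics/k3.png",np.hstack([A,B]))
E
```

```text
(no output)
```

View pics/k3.png

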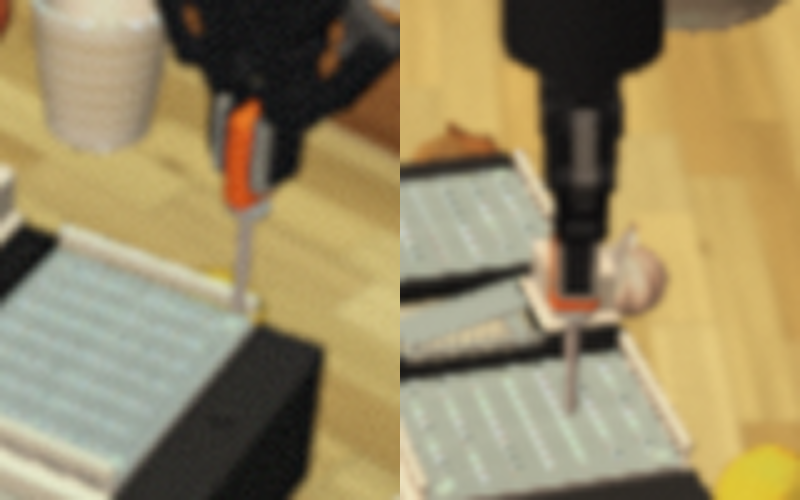

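```bash
python3 - <<'E'
from h import *
import pickle
s,c=pickle.load(open("w3.pkl","rb"));M=rot(s).as_matrix()
o,d=ray(c,322.0,202.6);z=M[:,2]
t=((s["position"]+.092*z-o)@z)/(d@z);tip=o+t*d;print("tip tool",M.T@(tip-s["position"]),tip)
print("lock",onz(c,529.6,198.5,.132));print("park",onz(c,323.7,178.1,.096))
# side/scene tip
cs=manip.calibration("scene");cd=manip.calibration("side")
x,e=tri([ray(cs,340+237/5,170+310/5),ray(cd,295+(570-400)/5,150+410/5)]);print("stereo tip",x,e)
s=manip.get_state();print(s["clock"],s["position"])
E
```

```text
tip tool [ 0.00105927 -0.00183397  0.092     ] [ 0.58875831 -0.16220311  0.16218207]
lock [0.60274575 0.02860618 0.132     ]
park [ 0.58627812 -0.1605644   0.096     ]
stereo tip [ 0.58781065 -0.16584409  0.16093718] [0.00012845320560207963, 0.0001284532056020156]
4.4833 [ 0.5866083  -0.16180133  0.24773177]
```

```bash
python3 - <<'E'
from h import *
s=manip.get_state();print(rot(s).as_matrix()[2])
M=rot(s).as_matrix();print(M.T@(np.array([.6043,.027,.245])-s["position"])/.4)
E
```

```text
[ 4.32994096e-04 -1.14700652e-03 -9.99999248e-01]
[0.47334137 0.02624674 0.00700428]
```

Call:
send_rows --delta_pos '[[0.03,0.002,0],[0.06,0.003,0],[0.08,0.004,0.003],[0.09,0.005,0.003],[0.09,0.005,0]]' --angular '[[0,0,0],[0,0,0],[0,0,0],[0,0,0],[0,0,0]]'

```text
clock: 4.9
position: [0.5989, -0.0203, 0.2437]
ee_rot: [-0.002, 0.721, 0.693, -0.001]
contact_force: [-0.8, 0.5, -0.9]
width: 0.0133
```

Call:
send_rows --delta_pos '[[0.07,0.004,0],[0.035,0.003,0],[0.016,0,0],[0,0,0],[0,0,0]]' --angular '[[0,0,0],[0,0,0],[0,0,0],[0,0,0],[0,0,0]]'

```text
clock: 5.32
position: [0.6045, 0.0252, 0.2453]
ee_rot: [-0.0, 0.72, 0.694, -0.001]
contact_force: [0.7, -0.5, -0.1]
width: 0.0131
```

```bash
python3 - <<'E'
from h import *
import pickle
s=manip.get_state();M=rot(s).as_matrix();c=manip.calibration("wrist");im=manip.get_image("wrist");cv2.imwrite("pics/w4.png",im);pickle.dump((s,c),open("w4.pkl","wb"))
print(s["clock"],s["position"],M.round(4),s["contact_force"],s["moment"],s["width"])
s=manip.get_state();print(s["clock"],s["position"])
cv2.imwrite("pics/w4k.png",cv2.resize(im[170:260,280:370],None,fx=6,fy=6,interpolation=cv2.INTER_CUBIC))
E
```

```text
5.3167 [0.60446881 0.0252041  0.24529291] [[ 0.0378  0.9993 -0.0012]
 [ 0.9993 -0.0378 -0.001 ]
 [-0.0011 -0.0012 -1.    ]] [ 0.71210624 -0.50551445 -0.0699142 ] [ 0.01534312  0.03177788 -0.02037939] 0.013061900501983642
5.3667 [0.60458314 0.02464565 0.24547668]
```

View pics/w4k.png

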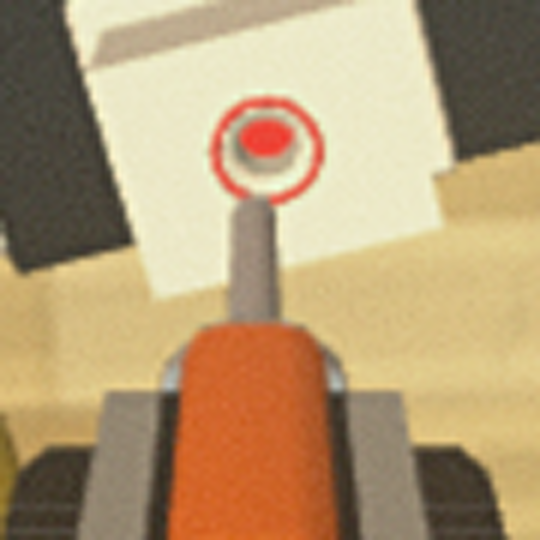

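The tip at (322,203) is just short of the ring centred at (324,195), as expected with the tip 20 mm above the block.

```bash
python3 - <<'E'
from h import *
import pickle
s,c=pickle.load(open("w4.pkl","rb"));M=rot(s).as_matrix();z=M[:,2]
o,d=ray(c,322.1,203.2);t=((s["position"]+.092*z-o)@z)/(d@z);tip=o+t*d;print("tip tool",M.T@(tip-s["position"]),tip)
L=onz(c,324.1,194.8,.132);print("lock",L)
s=manip.get_state();M=rot(s).as_matrix();off=np.array([.0011,-.0016,.0929])
print("rows",(M.T@(L-s["position"])-off)/.4)
E
```

```text
tip tool [ 0.00113664 -0.00137284  0.092     ] [0.60302997 0.02629618 0.15329338]
lock [0.60282874 0.02804231 0.132     ]
rows [ 0.00584717 -0.00049388  0.05143683]
```

Call:
send_rows --delta_pos '[[0.005,0,0.015],[0,0,0.015],[0,0,0],[0,0,0]]' --angular '[[0,0,0],[0,0,0],[0,0,0],[0,0,0]]'

```text
clock: 5.7
position: [0.6044, 0.0272, 0.2331]
ee_rot: [-0.001, 0.721, 0.693, -0.001]
contact_force: [-0.2, -1.9, -0.7]
width: 0.0131
```

```bash
python3 - <<'E'
from h import *
import pickle
s=manip.get_state();M=rot(s).as_matrix();c=manip.calibration("wrist");im=manip.get_image("wrist");cv2.imwrite("pics/w5.png",im);pickle.dump((s,c),open("w5.pkl","wb"))
print(s["clock"],s["position"],M[2].round(4),s["contact_force"],s["moment"],s["width"])
cv2.imwrite("pics/w5k.png",cv2.resize(im[170:260,280:370],None,fx=6,fy=6,interpolation=cv2.INTER_CUBIC))
s=manip.get_state();M=rot(s).as_matrix();off=np.array([.0011,-.0015,.0929]);print(s["position"],"rows",(M.T@([.6028,.0281,.132]-s["position"])-off)/.4)
E
```

```text
5.7 [0.60435064 0.02716928 0.23308028] [-0.     -0.0016 -1.    ] [-0.16180391 -1.93482676 -0.74587386] [-0.06084891  0.0191001  -0.00194811] 0.013106232280593252
[0.6046192  0.02729195 0.23348337] rows [-0.00091661 -0.00067002  0.02146211]
```

View pics/w5k.png

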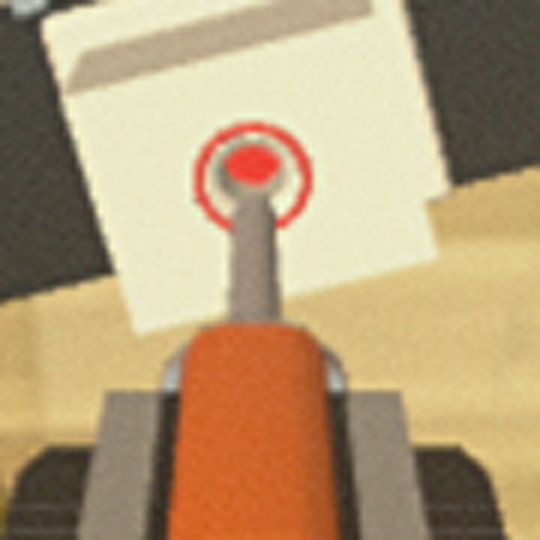

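```bash
python3 - <<'E'
from h import *
import pickle
s,c=pickle.load(open("w5.pkl","rb"));M=rot(s).as_matrix()
L=onz(c,321.8,199.6,.132);print(L, (M.T@(L-s["position"])))
E
```

```text
[0.60289042 0.02812772 0.132     ] [ 0.0009007  -0.00133655  0.10108252]
```

Call:
send_rows --delta_pos '[[0,0,0.012],[0,0,0.01],[0,0,0],[0,0,0],[0,0,0]]' --angular '[[0,0,0],[0,0,0],[0,0,0],[0,0,0],[0,0,0]]'

```text
clock: 6.17
position: [0.6049, 0.0279, 0.2251]
ee_rot: [0.0, 0.72, 0.694, 0.0]
contact_force: [0.1, -0.3, -0.4]
width: 0.013
```

```bash
cat > st.py <<'E'
from h import *
s=manip.get_state();M=rot(s).as_matrix()
tip=s["position"]+M@np.array([.0011,-.0015,.0929])
print(round(s["clock"],2),"tcp",s["position"].round(4),"tip",tip.round(4),"tilt",M[:2,2].round(4),"F",s["contact_force"].round(2),"m",s["moment"].round(3),round(s["width"],4))
E
python3 st.py
```

```text
6.17 tcp [0.6049 0.0279 0.2251] tip [0.6034 0.0291 0.1322] tilt [0.0001 0.0001] F [ 0.14 -0.3  -0.44] m [ 0.015  0.019 -0.012] 0.013
```

Call:
send_rows --delta_pos '[[-0.002,-0.001,0.005],[0,0,0.005],[0,0,0],[0,0,0]]' --angular '[[0,0,0],[0,0,0],[0,0,0],[0,0,0]]'

```text
clock: 6.5
position: [0.6043, 0.0271, 0.2209]
ee_rot: [-0.0, 0.72, 0.694, -0.0]
contact_force: [-0.7, -0.2, -0.5]
width: 0.013
```

```bash
python3 st.py
```

```text
6.5 tcp [0.6043 0.0271 0.2209] tip [0.6028 0.0283 0.128 ] tilt [-0.0003  0.0001] F [-0.73 -0.17 -0.5 ] m [ 0.002 -0.014  0.034] 0.013
```

Call:
send_rows --delta_pos '[[0,0,0.004],[0,0,0],[0,0,0]]' --angular '[[0,0,0],[0,0,0],[0,0,0]]'

```text
clock: 6.75
position: [0.6044, 0.0271, 0.2194]
ee_rot: [-0.0, 0.72, 0.694, 0.0]
contact_force: [-0.1, 0.1, -0.4]
width: 0.0132
```

```bash
python3 st.py
```

```text
6.75 tcp [0.6044 0.0271 0.2194] tip [0.6029 0.0283 0.1265] tilt [-0.      0.0001] F [-0.12  0.08 -0.43] m [-0.031  0.044 -0.01 ] 0.0132
```

Call:
send_rows --delta_pos '[[0,0,0.004],[0,0,0],[0,0,0]]' --angular '[[0,0,0],[0,0,0],[0,0,0]]'

```text
clock: 7.0
position: [0.6044, 0.0271, 0.2178]
ee_rot: [-0.0, 0.72, 0.694, 0.0]
contact_force: [0.2, -1.1, -0.4]
width: 0.0134
```

```bash
python3 st.py
```

```text
7.0 tcp [0.6044 0.0271 0.2178] tip [0.6029 0.0283 0.1249] tilt [-0.      0.0001] F [ 0.18 -1.13 -0.36] m [-0.049 -0.024 -0.033] 0.0134
```

Call:
send_rows --delta_pos '[[0,0,0.004],[0,0,0],[0,0,0]]' --angular '[[0,0,0],[0,0,0],[0,0,0]]'

```text
clock: 7.25
position: [0.6044, 0.0271, 0.2162]
ee_rot: [-0.0, 0.72, 0.694, 0.0]
contact_force: [0.4, -0.8, -1.0]
width: 0.0131
```

```bash
python3 st.py
```

```text
7.25 tcp [0.6044 0.0271 0.2162] tip [0.603  0.0283 0.1233] tilt [0.     0.0001] F [ 0.42 -0.81 -1.  ] m [-0.028  0.013  0.043] 0.0131
```

Call:
send_rows --delta_pos '[[0,0,0.004],[0,0,0],[0,0,0]]' --angular '[[0,0,0],[0,0,0],[0,0,0]]'

```text
clock: 7.5
position: [0.6044, 0.0271, 0.2147]
ee_rot: [0.0, 0.72, 0.694, 0.0]
contact_force: [0.0, 0.0, -0.2]
width: 0.0131
```

Call:
send_rows --delta_pos '[[0,0,0.003],[0,0,0],[0,0,0]]' --angular '[[0,0,0],[0,0,0],[0,0,0]]'

```text
clock: 7.75
position: [0.6045, 0.0271, 0.2139]
ee_rot: [0.0, 0.72, 0.694, 0.0]
contact_force: [-0.3, -0.6, 2.6]
width: 0.0132
```

```bash
python3 st.py
```

```text
7.75 tcp [0.6045 0.0271 0.2139] tip [0.6031 0.0283 0.121 ] tilt [ 0.0006 -0.    ] F [-0.25 -0.55  2.64] m [-0.052  0.148 -0.034] 0.0132
```

Call:
send_rows --delta_pos '[[0,0,0.003],[0,0,0],[0,0,0]]' --angular '[[0,0,0],[0,0,0],[0,0,0]]'

```text
clock: 8.0
position: [0.6045, 0.0271, 0.2126]
ee_rot: [0.0, 0.72, 0.694, 0.0]
contact_force: [-0.7, -0.9, 3.6]
width: 0.013
```

Call:
send_rows --delta_pos '[[0,0,0.003],[0,0,0.003],[0,0,0],[0,0,0]]' --angular '[[0,0,0],[0,0,0],[0,0,0],[0,0,0]]'

```text
clock: 8.33
position: [0.6045, 0.0271, 0.21]
ee_rot: [0.0, 0.72, 0.694, 0.0]
contact_force: [-0.4, -0.2, 4.6]
width: 0.0131
```

```bash
python3 st.py
```

```text
8.33 tcp [0.6045 0.0271 0.21  ] tip [0.6031 0.0282 0.1171] tilt [0.0004 0.    ] F [-0.39 -0.19  4.59] m [-0.049  0.179  0.039] 0.0131
```

Call:
send_rows --delta_pos '[[0,0,0.003],[0,0,0.002],[0,0,0],[0,0,0]]' --angular '[[0,0,0],[0,0,0],[0,0,0],[0,0,0]]'

```text
clock: 8.67
position: [0.6045, 0.0271, 0.2082]
ee_rot: [0.0, 0.72, 0.694, 0.0]
contact_force: [-0.5, -0.5, 5.9]
width: 0.0132
```

Call:
send_rows --delta_pos '[[0,0,0.002],[0,0,0],[0,0,0]]' --angular '[[0,0,0],[0,0,0],[0,0,0]]'

```text
clock: 8.92
position: [0.6045, 0.0271, 0.2076]
ee_rot: [0.0, 0.72, 0.694, 0.0]
contact_force: [-1.7, -1.0, 6.8]
width: 0.013
```

```bash
python3 st.py
```

```text
8.92 tcp [0.6045 0.0271 0.2076] tip [0.6031 0.0282 0.1147] tilt [ 0.0007 -0.0001] F [-1.73 -0.95  6.77] m [-0.001  0.291  0.007] 0.013
```

Call:
send_rows --delta_pos '[[0,0,0.0012],[0,0,0],[0,0,0]]' --angular '[[0,0,0],[0,0,0],[0,0,0]]'

```text
clock: 9.17
position: [0.6045, 0.0271, 0.2072]
ee_rot: [0.0, 0.72, 0.694, 0.0]
contact_force: [-1.4, -0.5, 6.8]
width: 0.0135
```

```bash
python3 st.py; python3 - <<'E'
from h import *
s=manip.get_state();M=rot(s).as_matrix()
print("per mm of slicer -x, rows:",M.T@(np.array([-.974,-.225,0])*.001)/.4)
E
```

```text
9.17 tcp [0.6045 0.0271 0.2072] tip [0.6031 0.0282 0.1143] tilt [ 0.0008 -0.    ] F [-1.39 -0.52  6.84] m [-0.049  0.348  0.025] 0.0135
per mm of slicer -x, rows: [-6.54634659e-04 -2.41186254e-03 -1.94354612e-06]
```

Call:
send_rows --delta_pos '[[-0.0013,-0.0048,0],[-0.0013,-0.0048,0],[0,0,0],[0,0,0]]' --angular '[[0,0,0],[0,0,0],[0,0,0],[0,0,0]]' --squeeze 110

```text
clock: 9.5
position: [0.6031, 0.0267, 0.208]
ee_rot: [0.002, 0.72, 0.693, 0.003]
contact_force: [1.4, 1.3, 5.7]
width: 0.0126
```

```bash
python3 st.py
```

```text
9.5 tcp [0.6031 0.0267 0.208 ] tip [0.6023 0.028  0.1151] tilt [0.0071 0.0012] F [1.37 1.29 5.65] m [ 0.327 -0.518 -0.026] 0.0126
```

Call:
send_rows --delta_pos '[[0,0,0.002],[0,0,0],[0,0,0]]' --angular '[[0,0,0],[0,0,0],[0,0,0]]'

```text
clock: 9.75
position: [0.6032, 0.0267, 0.2072]
ee_rot: [0.002, 0.721, 0.693, 0.003]
contact_force: [2.5, 0.3, 6.1]
width: 0.0127
```

```bash
python3 st.py
```

```text
9.75 tcp [0.6032 0.0267 0.2072] tip [0.6024 0.028  0.1143] tilt [0.007  0.0012] F [2.54 0.28 6.12] m [ 0.331 -0.505 -0.017] 0.0127
```

Call:
send_rows --delta_pos '[[0,0,0.001],[-0.0013,-0.0048,0],[0,0,0],[0,0,0]]' --angular '[[0,0,0],[0,0,0],[0,0,0],[0,0,0]]'

```text
clock: 10.08
position: [0.6018, 0.0264, 0.2071]
ee_rot: [0.002, 0.721, 0.693, 0.004]
contact_force: [2.4, 1.3, 7.3]
width: 0.0127
```

```bash
python3 st.py
```

```text
10.08 tcp [0.6018 0.0264 0.2071] tip [0.6011 0.0277 0.1142] tilt [0.0085 0.0014] F [2.38 1.26 7.27] m [ 0.325 -0.707 -0.002] 0.0127
```

Call:
send_rows --delta_pos '[[-0.0013,-0.0048,0],[0,0,0],[0,0,0]]' --angular '[[0,0,0],[0,0,0],[0,0,0]]'

```text
clock: 10.33
position: [0.5999, 0.026, 0.2071]
ee_rot: [0.003, 0.72, 0.693, 0.004]
contact_force: [3.9, 1.1, 7.2]
width: 0.0125
```

```bash
python3 st.py
```

```text
10.33 tcp [0.5999 0.026  0.2071] tip [0.5993 0.0273 0.1142] tilt [0.0088 0.0015] F [3.9  1.09 7.19] m [ 0.31  -0.746 -0.015] 0.0125
```

Call:
send_rows --delta_pos '[[-0.0013,-0.0048,0],[0,0,0],[0,0,0]]' --angular '[[0,0,0],[0,0,0],[0,0,0]]'

```text
clock: 10.58
position: [0.5981, 0.0256, 0.2072]
ee_rot: [0.003, 0.72, 0.693, 0.004]
contact_force: [3.4, 1.7, 6.8]
width: 0.0125
```

```bash
python3 st.py
```

```text
10.58 tcp [0.5981 0.0256 0.2072] tip [0.5974 0.0269 0.1143] tilt [0.0089 0.0015] F [3.4  1.7  6.85] m [ 0.411 -0.774 -0.056] 0.0125
```

Call:
send_rows --delta_pos '[[-0.0013,-0.0048,0.0003],[-0.0013,-0.0048,0],[-0.0013,-0.0048,0],[0,0,0]]' --angular '[[0,0,0],[0,0,0],[0,0,0],[0,0,0]]'

```text
clock: 10.92
position: [0.5921, 0.0242, 0.2071]
ee_rot: [0.003, 0.721, 0.693, 0.004]
contact_force: [3.8, 0.9, 6.3]
width: 0.0127
```

```bash
python3 st.py
```

```text
10.92 tcp [0.5921 0.0242 0.2071] tip [0.5915 0.0255 0.1142] tilt [0.009  0.0015] F [3.76 0.93 6.28] m [ 0.326 -0.772 -0.005] 0.0127
```

Call:
send_rows --delta_pos '[[-0.0013,-0.0048,0.0003],[-0.0013,-0.0048,0],[-0.0013,-0.0048,0],[0,0,0]]' --angular '[[0,0,0],[0,0,0],[0,0,0],[0,0,0]]'

```text
clock: 11.25
position: [0.5863, 0.0228, 0.207]
ee_rot: [0.003, 0.721, 0.693, 0.004]
contact_force: [3.3, 0.9, 6.9]
width: 0.0129
```

```bash
python3 st.py; python3 - <<'E'
from h import *
im=manip.get_image("wrist");cv2.imwrite("pics/w6.png",im)
E
```

```text
11.25 tcp [0.5863 0.0228 0.207 ] tip [0.5857 0.0241 0.1141] tilt [0.009  0.0015] F [3.31 0.92 6.86] m [ 0.303 -0.789 -0.001] 0.0129
```

View pics/w6.png

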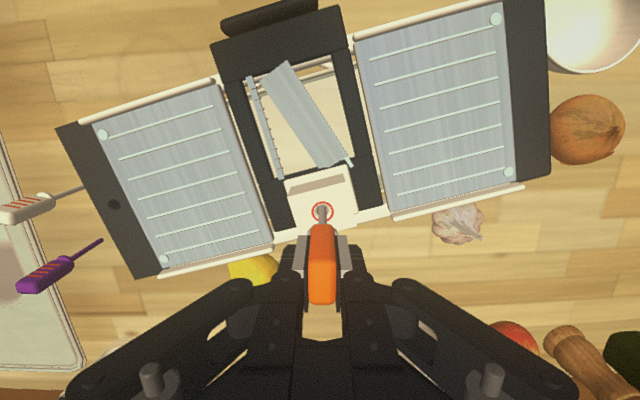

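The cassette is following: it has come forward with the pin in the ring at (323,211). The safety catch comes next, so I'll keep the button force at about 7 N.

Call:
send_rows --delta_pos '[[-0.0013,-0.0048,0.0005],[-0.0013,-0.0048,0],[-0.0013,-0.0048,0],[0,0,0]]' --angular '[[0,0,0],[0,0,0],[0,0,0],[0,0,0]]'

```text
clock: 11.63
position: [0.5806, 0.0215, 0.2068]
ee_rot: [0.003, 0.721, 0.693, 0.004]
contact_force: [2.7, 1.7, 6.9]
width: 0.0124
```

```bash
python3 st.py
```

```text
11.63 tcp [0.5806 0.0215 0.2068] tip [0.58   0.0228 0.1139] tilt [0.0091 0.0015] F [2.7  1.75 6.92] m [ 0.418 -0.806 -0.081] 0.0124
```

Call:
send_rows --delta_pos '[[-0.0013,-0.0048,0.0002],[-0.0013,-0.0048,0],[-0.0013,-0.0048,0],[0,0,0]]' --angular '[[0,0,0],[0,0,0],[0,0,0],[0,0,0]]'

```text
clock: 11.97
position: [0.5748, 0.0201, 0.2067]
ee_rot: [0.003, 0.721, 0.693, 0.004]
contact_force: [2.8, 1.9, 6.0]
width: 0.0126
```

```bash
python3 st.py
```

```text
11.97 tcp [0.5748 0.0201 0.2067] tip [0.5742 0.0214 0.1138] tilt [0.0091 0.0014] F [2.77 1.85 5.97] m [ 0.335 -0.772  0.01 ] 0.0126
```

Call:
send_rows --delta_pos '[[-0.0013,-0.0048,0],[-0.0013,-0.0048,0],[-0.0013,-0.0048,0],[0,0,0]]' --angular '[[0,0,0],[0,0,0],[0,0,0],[0,0,0]]'

```text
clock: 12.3
position: [0.569, 0.0188, 0.2067]
ee_rot: [0.003, 0.721, 0.693, 0.004]
contact_force: [2.7, 0.5, 7.3]
width: 0.0126
```

```bash
python3 st.py
```

```text
12.3 tcp [0.569  0.0188 0.2067] tip [0.5683 0.0201 0.1138] tilt [0.0091 0.0014] F [2.65 0.45 7.26] m [ 0.391 -0.744  0.007] 0.0126
```

Call:
send_rows --delta_pos '[[-0.0013,-0.0048,0],[-0.0013,-0.0048,0],[-0.0013,-0.0048,0],[0,0,0]]' --angular '[[0,0,0],[0,0,0],[0,0,0],[0,0,0]]'

```text
clock: 12.63
position: [0.5631, 0.0175, 0.2067]
ee_rot: [0.003, 0.721, 0.693, 0.004]
contact_force: [2.6, 1.9, 6.7]
width: 0.0127
```

Call:
send_rows --delta_pos '[[-0.001,-0.0036,0],[0,0,0],[0,0,0]]' --angular '[[0,0,0],[0,0,0],[0,0,0]]'

```text
clock: 12.88
position: [0.5618, 0.0171, 0.2066]
ee_rot: [0.003, 0.721, 0.693, 0.004]
contact_force: [2.6, 1.7, 6.4]
width: 0.0122
```

Call:
send_rows --delta_pos '[[-0.001,-0.0036,0],[0,0,0],[0,0,0]]' --angular '[[0,0,0],[0,0,0],[0,0,0]]'

```text
clock: 13.13
position: [0.5604, 0.0168, 0.2066]
ee_rot: [0.003, 0.721, 0.693, 0.004]
contact_force: [2.6, 1.6, 6.8]
width: 0.0125
```

```bash
python3 st.py
```

```text
13.13 tcp [0.5604 0.0168 0.2066] tip [0.5597 0.0181 0.1137] tilt [0.009  0.0015] F [2.64 1.58 6.77] m [ 0.389 -0.777  0.063] 0.0125
```

Call:
send_rows --delta_pos '[[-0.001,-0.0036,0],[0,0,0],[0,0,0]]' --angular '[[0,0,0],[0,0,0],[0,0,0]]'

```text
clock: 13.38
position: [0.5589, 0.0165, 0.2066]
ee_rot: [0.003, 0.721, 0.693, 0.004]
contact_force: [3.4, 1.6, 7.4]
width: 0.0127
```

Call:
send_rows --delta_pos '[[-0.001,-0.0036,0],[0,0,0],[0,0,0]]' --angular '[[0,0,0],[0,0,0],[0,0,0]]'

```text
clock: 13.63
position: [0.5575, 0.0159, 0.2066]
ee_rot: [0.003, 0.721, 0.693, 0.004]
contact_force: [2.7, 0.9, 6.9]
width: 0.0128
```

```bash
python3 st.py
```

```text
13.63 tcp [0.5575 0.0159 0.2066] tip [0.5568 0.0171 0.1137] tilt [0.009  0.0009] F [2.67 0.9  6.92] m [ 0.278 -0.759  0.003] 0.0128
```

Call:
send_rows --delta_pos '[[-0.0007,-0.0025,0],[0,0,0],[0,0,0]]' --angular '[[0,0,0],[0,0,0],[0,0,0]]'

```text
clock: 13.88
position: [0.5565, 0.0156, 0.2067]
ee_rot: [0.003, 0.721, 0.693, 0.004]
contact_force: [2.1, 0.9, 8.1]
width: 0.0125
```

```bash
python3 st.py
```

```text
13.88 tcp [0.5565 0.0156 0.2067] tip [0.5559 0.0168 0.1138] tilt [0.0092 0.0008] F [2.12 0.94 8.12] m [ 0.227 -0.785 -0.053] 0.0125
```

Call:
send_rows --delta_pos '[[-0.0007,-0.0025,0],[0,0,0],[0,0,0]]' --angular '[[0,0,0],[0,0,0],[0,0,0]]'

```text
clock: 14.13
position: [0.5562, 0.0155, 0.2068]
ee_rot: [0.003, 0.721, 0.693, 0.004]
contact_force: [4.3, 1.5, 6.2]
width: 0.0128
```

```bash
python3 st.py
```

```text
14.13 tcp [0.5562 0.0155 0.2068] tip [0.5558 0.0168 0.1138] tilt [0.0109 0.0012] F [4.32 1.49 6.18] m [ 0.33  -1.093  0.012] 0.0128
```

The tip stopped and the push moment rose, so the cassette is at its stop. I'll unload sideways and then lift.

Call:
send_rows --delta_pos '[[0.001,0.0036,0],[0.001,0.0036,0],[0,0,0],[0,0,0]]' --angular '[[0,0,0],[0,0,0],[0,0,0],[0,0,0]]'

```text
clock: 14.47
position: [0.5571, 0.0157, 0.2064]
ee_rot: [0.002, 0.72, 0.694, 0.002]
contact_force: [0.1, 1.1, 8.1]
width: 0.0127
```

```bash
python3 st.py
```

```text
14.47 tcp [0.5571 0.0157 0.2064] tip [0.5562 0.0169 0.1135] tilt [0.0059 0.0001] F [0.15 1.08 8.14] m [ 0.041 -0.241  0.057] 0.0127
```

Call:
send_rows --delta_pos '[[0.0006,0.002,0],[0,0,-0.01],[0,0,-0.015],[0,0,-0.02],[0,0,-0.02]]' --angular '[[0,0,0],[0,0,0],[0,0,0],[0,0,0],[0,0,0]]'

```text
clock: 14.88
position: [0.5551, 0.016, 0.2306]
ee_rot: [-0.001, 0.72, 0.694, -0.001]
contact_force: [-0.9, 0.4, -1.5]
width: 0.0127
```

Call:
send_rows --delta_pos '[[0,0,-0.015],[0,0,-0.015],[0,0,-0.01],[0,0,0],[0,0,0]]' --angular '[[0,0,0],[0,0,0],[0,0,0],[0,0,0],[0,0,0]]'

```text
clock: 15.3
position: [0.5555, 0.0159, 0.247]
ee_rot: [-0.0, 0.72, 0.694, -0.0]
contact_force: [-0.2, 0.4, -1.0]
width: 0.0127
```

```bash
python3 st.py; python3 - <<'E'
from h import *
import pickle
s=manip.get_state();c=manip.calibration("wrist");im=manip.get_image("wrist");cv2.imwrite("pics/w7.png",im);pickle.dump((s,c),open("w7.pkl","wb"))
cv2.imwrite("pics/side7.png",manip.get_image("side"))
E
```

```text
15.3 tcp [0.5555 0.0159 0.247 ] tip [0.5541 0.017  0.1541] tilt [-0.0001  0.    ] F [-0.16  0.44 -1.02] m [ 0.009  0.005 -0.018] 0.0127
```

View pics/w7.png

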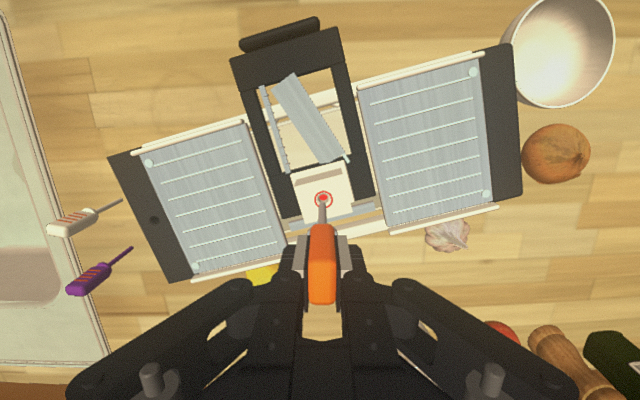

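View pics/side7.png

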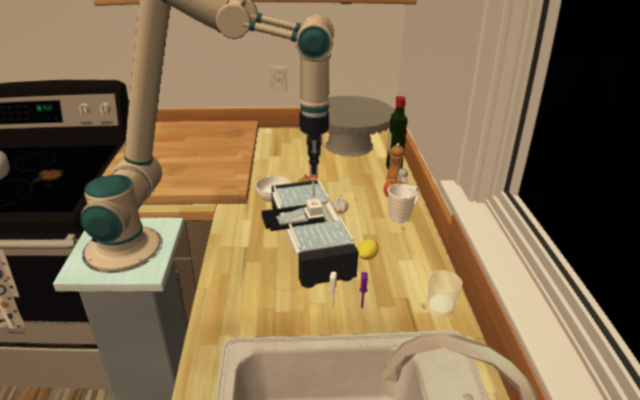

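The cassette stands out at the front, with the ring now at (322,199), the pin tip near (322,205) and the parking hole at (154,220). Now I'll measure the travel and the tip.

```bash
python3 - <<'E'
from h import *
import pickle
s,c=pickle.load(open("w7.pkl","rb"));M=rot(s).as_matrix();z=M[:,2]
im=cv2.imread("pics/w7.png")
a=cv2.resize(im[180:230,295:350],None,fx=7,fy=7,interpolation=cv2.INTER_CUBIC);b=cv2.resize(im[195:245,127:182],None,fx=7,fy=7,interpolation=cv2.INTER_CUBIC)
cv2.imwrite("pics/w7k.png",np.hstack([a,b]))
L=onz(c,322.5,199.3,.132);print(L,np.linalg.norm(L[:2]-[.6028,.0281]))
print("park",onz(c,154,219.5,.096))
E
```

```text
[0.55866448 0.01728852 0.132     ] 0.04544042621007834
park [ 0.58649672 -0.16049409  0.096     ]
```

View pics/w7k.png

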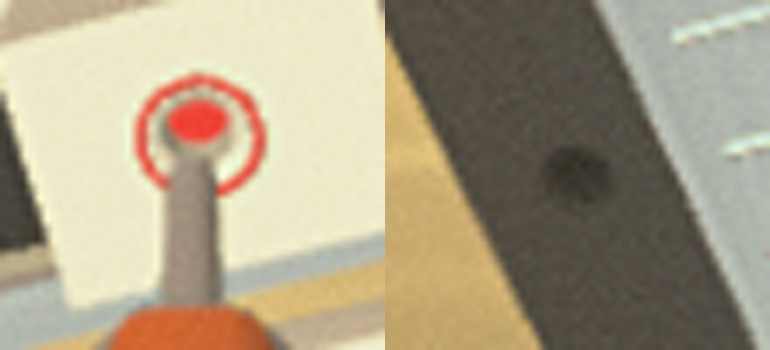

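```bash
python3 - <<'E'
from h import *
s=manip.get_state();M=rot(s).as_matrix();print(s["position"],M.T@(np.array([.5882,-.1617,.225])-s["position"])/.4)
E
```

```text
[0.55530988 0.01589531 0.24650902] [-0.4405501   0.09908072  0.05363489]
```

Call:
send_rows --delta_pos '[[-0.03,0.007,0],[-0.06,0.013,0],[-0.08,0.018,0],[-0.085,0.019,0],[-0.08,0.018,0]]' --angular '[[0,0,0],[0,0,0],[0,0,0],[0,0,0],[0,0,0]]'

```text
clock: 15.82
position: [0.5806, -0.1215, 0.2466]
ee_rot: [0.0, 0.72, 0.694, -0.0]
contact_force: [0.9, 0.9, -0.2]
width: 0.0121
```

Call:
send_rows --delta_pos '[[-0.06,0.013,0],[-0.03,0.007,0.015],[-0.015,0.003,0.02],[0,0,0.015],[0,0,0]]' --angular '[[0,0,0],[0,0,0],[0,0,0],[0,0,0],[0,0,0]]'

```text
clock: 16.23
position: [0.5866, -0.1602, 0.2244]
ee_rot: [-0.003, 0.72, 0.694, -0.001]
contact_force: [-0.6, 0.3, -0.1]
width: 0.0127
```

Call:
send_rows --delta_pos '[[0,0,0],[0,0,0]]' --angular '[[0,0,0],[0,0,0]]'

```text
clock: 16.4
position: [0.588, -0.16, 0.2269]
ee_rot: [-0.0, 0.72, 0.694, 0.0]
contact_force: [0.3, 0.2, -0.4]
width: 0.0125
```

```bash
python3 st.py; python3 - <<'E'
from h import *
import pickle
s=manip.get_state();c=manip.calibration("wrist");im=manip.get_image("wrist");cv2.imwrite("pics/w8.png",im);pickle.dump((s,c),open("w8.pkl","wb"))
cv2.imwrite("pics/w8k.png",cv2.resize(im[165:245,280:370],None,fx=8,fy=7,interpolation=cv2.INTER_CUBIC))
E
python3 st.py
```

```text
16.4 tcp [ 0.588  -0.16    0.2269] tip [ 0.5865 -0.1588  0.134 ] tilt [-0.0002  0.0007] F [ 0.28  0.15 -0.43] m [0.012 0.006 0.043] 0.0125
16.45 tcp [ 0.5882 -0.1602  0.2273] tip [ 0.5868 -0.159   0.1344] tilt [0.0005 0.0003] F [ 0.61 -0.4  -0.2 ] m [ 0.007  0.007 -0.002] 0.0126
```

View pics/w8k.png

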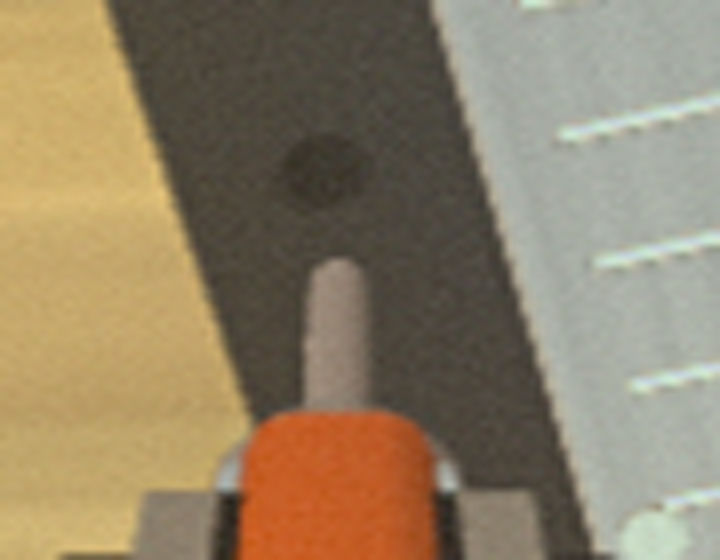

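```bash
python3 - <<'E'
from h import *
import pickle
s,c=pickle.load(open("w8.pkl","rb"));M=rot(s).as_matrix();z=M[:,2]
o,d=ray(c,321.8,201.9);t=((s["position"]+.0925*z-o)@z)/(d@z);tip=o+t*d;off=M.T@(tip-s["position"]);print("tip tool",off,tip)
P=onz(c,320.0,189.2,.096);print("park",P)
s=manip.get_state();M=rot(s).as_matrix()
print("rows",(M.T@(np.array([.5864,-.1605,.096])-s["position"])-off)/.4)
E
```

```text
tip tool [ 0.00092105 -0.00228302  0.0925    ] [ 0.58574701 -0.15894088  0.13442257]
park [ 0.58653707 -0.16060672  0.096     ]
rows [-0.00342265  0.00105821  0.09688553]
```

Call:
send_rows --delta_pos '[[-0.0035,0.001,0.02],[0,0,0.03],[0,0,0.025],[0,0,0],[0,0,0]]' --angular '[[0,0,0],[0,0,0],[0,0,0],[0,0,0],[0,0,0]]'

```text
clock: 16.87
position: [0.5881, -0.1625, 0.196]
ee_rot: [-0.001, 0.72, 0.694, -0.0]
contact_force: [-0.0, -0.1, -0.8]
width: 0.0128
```

```bash
python3 st.py; python3 - <<'E'
from h import *
import pickle
s=manip.get_state();c=manip.calibration("wrist");im=manip.get_image("wrist");cv2.imwrite("pics/w9.png",im);pickle.dump((s,c),open("w9.pkl","wb"))
cv2.imwrite("pics/w9k.png",cv2.resize(im[165:245,280:370],None,fx=8,fy=7,interpolation=cv2.INTER_CUBIC))
s=manip.get_state();M=rot(s).as_matrix()
print("rows",(M.T@(np.array([.5864,-.1605,.096])-s["position"])-[.0009,-.0023,.0925])/.4)
E
```

```text
16.87 tcp [ 0.5881 -0.1625  0.196 ] tip [ 0.5864 -0.1612  0.1031] tilt [-0.0017  0.0008] F [-0.01 -0.13 -0.84] m [-0.051  0.018 -0.018] 0.0128
rows [0.00313918 0.00024649 0.02071069]
```

View pics/w9k.png

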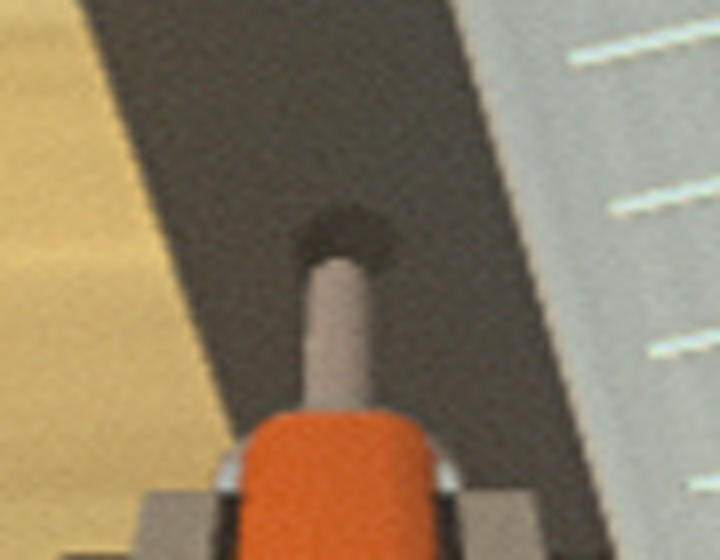

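Call:
send_rows --delta_pos '[[0.0025,0,0.01],[0,0,0.01],[0,0,0.006],[0,0,0],[0,0,0]]' --angular '[[0,0,0],[0,0,0],[0,0,0],[0,0,0],[0,0,0]]'

```text
clock: 17.33
position: [0.5885, -0.1619, 0.1863]
ee_rot: [-0.0, 0.72, 0.694, -0.0]
contact_force: [0.8, -0.4, -0.1]
width: 0.0127
```

```bash
python3 st.py;  python3 - <<'E'
from h import *
im=manip.get_image("wrist");cv2.imwrite("pics/w10k.png",cv2.resize(im[165:245,280:370],None,fx=8,fy=7,interpolation=cv2.INTER_CUBIC))
s=manip.get_state();M=rot(s).as_matrix()
print("rows",(M.T@(np.array([.5864,-.1605,.096])-s["position"])-[.0009,-.0023,.0925])/.4)
E
```

```text
17.33 tcp [ 0.5885 -0.1619  0.1863] tip [ 0.587  -0.1607  0.0934] tilt [-0.0002  0.0002] F [ 0.8  -0.4  -0.14] m [-0.047 -0.017 -0.037] 0.0127
rows [ 0.0011691   0.0001527  -0.00499144]
```

View pics/w10k.png

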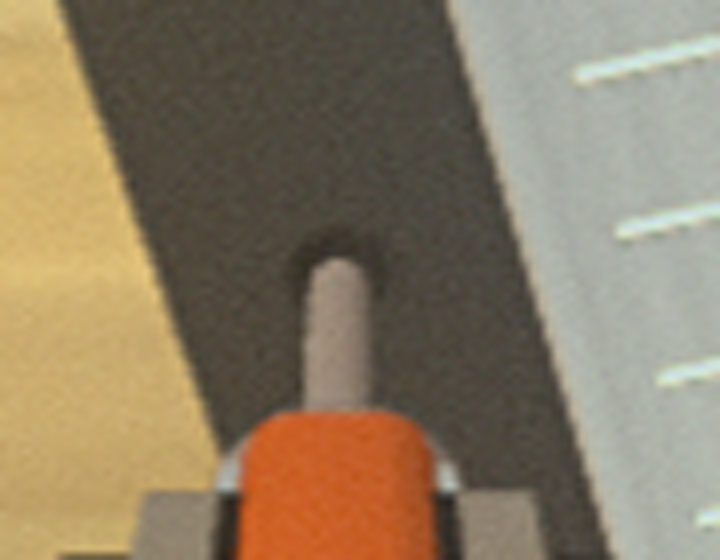

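Call:
send_rows --delta_pos '[[0.0005,0,0.008],[0,0,0.01],[0,0,0.01],[0,0,0],[0,0,0]]' --angular '[[0,0,0],[0,0,0],[0,0,0],[0,0,0],[0,0,0]]'

```text
clock: 17.8
position: [0.5883, -0.1616, 0.1748]
ee_rot: [-0.0, 0.72, 0.694, -0.0]
contact_force: [1.3, -0.7, -0.6]
width: 0.0126
```

```bash
python3 st.py
```

```text
17.8 tcp [ 0.5883 -0.1616  0.1748] tip [ 0.5868 -0.1604  0.0819] tilt [-0.0008  0.0004] F [ 1.33 -0.74 -0.58] m [-0.01  -0.008 -0.013] 0.0126
```

Call:
send_rows --delta_pos '[[0,0,0.01],[0,0,0.015],[0,0,0.015],[0,0,0.01],[0,0,0]]' --angular '[[0,0,0],[0,0,0],[0,0,0],[0,0,0],[0,0,0]]'

```text
clock: 18.22
position: [0.5878, -0.1614, 0.1538]
ee_rot: [-0.001, 0.72, 0.694, -0.0]
contact_force: [0.5, 0.2, -0.3]
width: 0.0123
```

```bash
python3 st.py
```

```text
18.22 tcp [ 0.5878 -0.1614  0.1538] tip [ 0.5861 -0.1602  0.0609] tilt [-0.0023  0.001 ] F [ 0.52  0.18 -0.25] m [0.011 0.059 0.001] 0.0123
```

Call:
send_rows --delta_pos '[[0,0,0.01],[0,0,0.015],[0,0,0.015],[0,0,0.006],[0,0,0]]' --angular '[[0,0,0],[0,0,0],[0,0,0],[0,0,0],[0,0,0]]'

```text
clock: 18.63
position: [0.5881, -0.1615, 0.1358]
ee_rot: [-0.001, 0.72, 0.694, -0.0]
contact_force: [-0.2, -0.6, 0.0]
width: 0.0128
```

```bash
python3 st.py
```

```text
18.63 tcp [ 0.5881 -0.1615  0.1358] tip [ 0.5865 -0.1603  0.0429] tilt [-0.0016  0.0007] F [-0.22 -0.56  0.05] m [ 0.049  0.025 -0.031] 0.0128
```

Call:
send_rows --delta_pos '[[0,0,0.005],[0,0,0.004],[0,0,0],[0,0,0]]' --angular '[[0,0,0],[0,0,0],[0,0,0],[0,0,0]]'

```text
clock: 18.97
position: [0.5886, -0.1617, 0.1334]
ee_rot: [0.0, 0.72, 0.694, 0.0]
contact_force: [-0.4, -0.5, -0.4]
width: 0.0125
```

Call:
send_rows --delta_pos '[[0,0,0.003],[0,0,0],[0,0,0]]' --angular '[[0,0,0],[0,0,0],[0,0,0]]'

```text
clock: 19.22
position: [0.5886, -0.1617, 0.1322]
ee_rot: [0.0, 0.72, 0.694, 0.0]
contact_force: [-0.7, -0.5, -0.6]
width: 0.0127
```

```bash
python3 st.py
```

```text
19.22 tcp [ 0.5886 -0.1617  0.1322] tip [ 0.5872 -0.1605  0.0393] tilt [0.0002 0.    ] F [-0.73 -0.55 -0.58] m [-0.011 -0.01  -0.047] 0.0127
```

Call:
send_rows --delta_pos '[[0,0,0.003],[0,0,0],[0,0,0]]' --angular '[[0,0,0],[0,0,0],[0,0,0]]'

```text
clock: 19.47
position: [0.5887, -0.1618, 0.131]
ee_rot: [0.0, 0.72, 0.694, 0.0]
contact_force: [-0.0, 0.2, -0.3]
width: 0.0122
```

Call:
send_rows --delta_pos '[[0,0,0.003],[0,0,0],[0,0,0]]' --angular '[[0,0,0],[0,0,0],[0,0,0]]'

```text
clock: 19.72
position: [0.5887, -0.1618, 0.131]
ee_rot: [0.001, 0.72, 0.694, 0.0]
contact_force: [-0.8, 1.2, 5.5]
width: 0.0126
```

```bash
python3 st.py
```

```text
19.72 tcp [ 0.5887 -0.1618  0.131 ] tip [ 0.5874 -0.1606  0.0381] tilt [ 0.0011 -0.0004] F [-0.8   1.21  5.46] m [ 0.065  0.28  -0.011] 0.0126
```

The collar is seated: TCP z is 0.131 m, the same as at the grasp, and it meets resistance. I'll unload, open and retreat.

Call:
send_rows --delta_pos '[[0,0,-0.0015],[0,0,0],[0,0,0],[0,0,0],[0,0,0]]' --angular '[[0,0,0],[0,0,0],[0,0,0],[0,0,0],[0,0,0]]' --hand 60 --squeeze 20

```text
clock: 20.13
position: [0.5884, -0.1617, 0.13]
ee_rot: [-0.0, 0.72, 0.694, -0.0]
contact_force: [-0.5, 0.4, 0.2]
width: 0.0598
```

Call:
send_rows --delta_pos '[[0,0,0],[0,0,0],[0,0,0],[0,0,0],[0,0,0]]' --angular '[[0,0,0],[0,0,0],[0,0,0],[0,0,0],[0,0,0]]'

```text
clock: 20.55
position: [0.5886, -0.1617, 0.1303]
ee_rot: [-0.0, 0.72, 0.694, 0.0]
contact_force: [-0.1, -0.2, -0.0]
width: 0.0599
```

```bash
python3 st.py
```

```text
20.55 tcp [ 0.5886 -0.1617  0.1303] tip [ 0.5871 -0.1605  0.0374] tilt [0.     0.0001] F [-0.09 -0.19 -0.04] m [ 0.065 -0.037  0.005] 0.0599
```

Call:
send_rows --delta_pos '[[0,0,-0.03],[0,0,-0.05],[0,0,-0.07],[0,0,-0.07],[0,0,-0.06]]' --angular '[[0,0,0],[0,0,0],[0,0,0],[0,0,0],[0,0,0]]'

```text
clock: 20.97
position: [0.5887, -0.1618, 0.2441]
ee_rot: [0.0, 0.72, 0.694, 0.0]
contact_force: [0.5, 0.3, 0.3]
width: 0.0601
```

Call:
send_rows --delta_pos '[[0,0,-0.03],[0,0,0],[0,0,0],[0,0,0]]' --angular '[[0,0,0],[0,0,0],[0,0,0],[0,0,0]]'

```text
clock: 21.3
position: [0.5878, -0.1614, 0.253]
ee_rot: [-0.001, 0.72, 0.694, -0.0]
contact_force: [-1.2, 0.3, 0.2]
width: 0.0601
```

```bash
python3 st.py; python3 - <<'E'
from h import *
import pickle
s=manip.get_state();c=manip.calibration("wrist");im=manip.get_image("wrist");cv2.imwrite("pics/w11.png",im);pickle.dump((s,c),open("w11.pkl","wb"))
a=manip.get_image("side");b=manip.get_image("scene")
cv2.imwrite("pics/e.png",np.hstack([cv2.resize(b[170:310,225:415],(570,420),interpolation=cv2.INTER_CUBIC)[:,170:],cv2.resize(a[170:310,250:380],(390,420),interpolation=cv2.INTER_CUBIC)]))
E
```

```text
21.3 tcp [ 0.5878 -0.1614  0.253 ] tip [ 0.5862 -0.1602  0.1601] tilt [-0.0021  0.0009] F [-1.15  0.26  0.19] m [ 0.013  0.013 -0.005] 0.0601
```

View pics/w11.png

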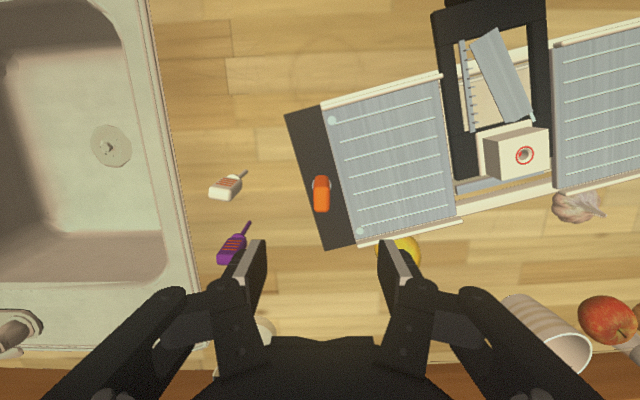

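View pics/e.png

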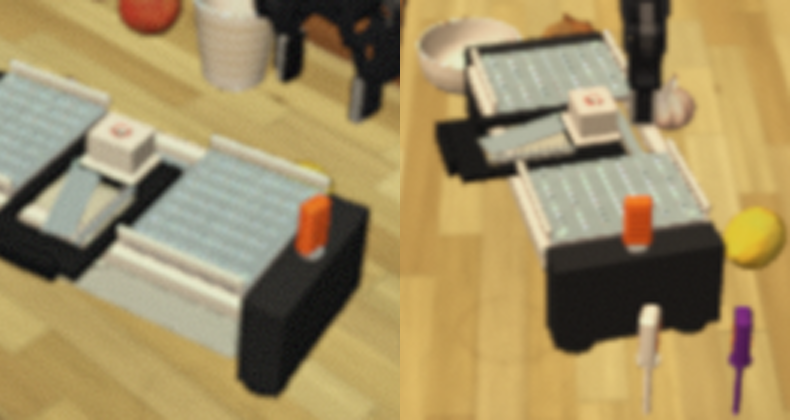

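The key stands upright with its collar down at (321,185) in the wrist picture, the cassette is out (ring at (525,155)), and the bystanders look undisturbed. One last numeric check.

```bash
python3 - <<'E'
from h import *
import pickle
s,c=pickle.load(open("w11.pkl","rb"));im=cv2.imread("pics/w11.png")
h=cv2.cvtColor(im,cv2.COLOR_BGR2HSV);m=(cv2.inRange(h,(0,110,90),(8,255,255))|cv2.inRange(h,(170,110,90),(180,255,255)))[140:172,508:542]
ys,xs=np.nonzero(m);L=onz(c,508+(xs.min()+xs.max())/2,140+(ys.min()+ys.max())/2,.132);print("lock",L,"travel",np.linalg.norm(L[:2]-[.6028,.0281]))
m=cv2.inRange(h,(3,190,150),(16,255,255))[150:230,300:345];ys,xs=np.nonzero(m);print("key px",300+xs.min(),300+xs.max(),150+ys.min(),150+ys.max())
print("grip top back edge",onz(c,322,150+ys.max(),.146))
E
python3 st.py
```

```text
lock [0.55865532 0.01844962 0.132     ] travel 0.04518719383073776
key px 313 328 175 211
grip top back edge [ 0.59864329 -0.16063988  0.146     ]
21.45 tcp [ 0.5879 -0.1614  0.2526] tip [ 0.5861 -0.1602  0.1597] tilt [-0.0028  0.0012] F [-1.31 -0.32 -0.56] m [-0.008  0.024  0.021] 0.0599
```

```bash
python3 -c "
from rig import manip
print(manip.sign_off())"
```

```text
the job is handed in; nothing more can be done
None
```

The cassette is out to its stop, the orange key is back in its parking hole, and I handed the job in at about 21.5 s of the allowed 51 s; sign-off gives no verdict.

- **Button:** I found its face about 11 mm below the lock mouth and held it down at roughly 7 N (6 to 8 N measured).
- **Push:** the cassette slid at about 3–4 N of push force. It passed both catches and ended where the tip stopped moving and the push moment rose. My force readings stayed under about 9 N, against the 25 N limit.
- **Cassette travel:** the last wrist picture gives 45.2 mm, and an earlier one gave 45.4 mm. The stop is at 46 mm, and these agree within the camera's 2 mm error.
- **Key:** its collar seated at the same tool height as at the grasp (0.131 m). The last pictures show it upright, with its top within 1 mm of where it started.
- **Surroundings:** the bystanders look unmoved; I judged that by eye, not by measurement. The gripper was clear of everything.
- **One disagreement:** a rough stereo reading of the key tip from the fixed cameras was about 3.6 mm off the wrist-camera value. The arm had drifted between the pictures, so I used the wrist value, and both insertions went in without resistance.

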